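Change the LED drivers in the ageing fixture and close it up

ROBOT

A 7-joint arm with a two-finger parallel gripper is mounted at the origin on the work surface. World frame = base frame: x ahead of the robot, y to its left, z up, the work surface at z = 0. Lengths are in mm, angles in rad, forces in N, time in s.
With the tool pointing down it reaches from about 425 to 875 mm from the base axis. Payload 4.7 kg.
Tool frame: the origin (TCP) lies midway between the tips of the shut fingers; the grasp point (between the pads) lies 19 mm behind it (tcp_to_grasp is the distance from the TCP to the grasp point, in mm); z points along the fingers, y is the line along which they close (so a half turn about z gives the same grasp; the last joint's range is limited). The gripper opens to 85 mm and grips with 20 to 120 N. Pads are 22 mm wide; open, the fingers measure 114 mm over their backs; the gripper's body (76 mm by 85 mm) begins 54 mm behind the grasp point. The pads swing forward as they close: fully open they stand 13 mm farther back than shut.
Start: joints at [-1.092, 0.321, -0.07, 1.45, 0.023, 1.371, -0.057], TCP at [291.389, 581.051, 201.949] pointing down, gripper open.
Joint ranges: [-2.86, 2.86], [-0.3, 2.09], [-1.38, 1.24], [0.06, 2.45], [-1.56, 4.7], [0.09, 2.05], [-2.69, 2.69]. Speed limits (rad/s): [2.57, 2.57, 3.14, 3.14, 3.14, 3.14, 3.14].

INTERFACE

Orientations are given as a 3x3 rotation matrix whose columns are the frame's x, y, z axes.
In Python, from bench import * gives the robot as it stands.
- The arm moves only by the tool arm_command, never from a script. Its argument "plan" is a list of rows, each a list of 4 numbers: the shift along the tool's x, y, z in m, then the turn about the tool's z in degrees. In form: [[x, y, z, twist], ...]. A call has exactly 5 rows; each row is the pose to reach, as a shift and turn from the pose commanded when the call began, along the tool's axes at that moment; what a row does not reach only later rows make up. A row lasts 1/12 s, in which the tool goes at most 41.7 mm and 7.16 degrees, less where a joint would pass 70% of its speed; a pose out of reach is approached as far as the arm can. A call with a gripper value outside its range is refused whole. "jaw" is the opening, from 0 (shut) to 1 (fully open), set as the call begins (left out, the last holds). The fingers move at their own pace and stop on an object; "grip_force" is the grip in N (left out, the last holds). Time passes only in rows, so rows that repeat a pose let the fingers close, or fill a call up. It gives the time, the measured TCP pose, the force, the opening and the grip force at its end, in the units of the state.
- sense(): the state, without advancing time (a new reading comes with each control period).
- camera(name): name is "scene" or "top"; returns the picture (480x640x3 uint8, red, green, blue); there is no depth.
- camera_params(name): a dict with "K" (3x3 intrinsics, pixels), "dist" ([k1, k2, p1, p2, k3] as OpenCV has them; the pictures are not rectified), "world_from_camera" (4x4, takes a point from camera to world coordinates). Camera axes: x right, y up, looking along -z (the intrinsics and any distortion apply to the point x, -y, -z); pixel columns grow to the right and rows downward; lengths in mm; the calibration is good to about 2 mm. A picture is of the moment at which its call begins. camera_params takes no time and is no camera call.
- job_done(): hands the job in; it is judged then, once.
The state is a dict: "time_s": time; "qpos": joint angles; "dq": joint speeds; "joint_torque": joint torques, N m; "ee_pos": TCP position; "eef_rot": TCP orientation; "ft_force": force on the tool from outside, world axes, zero at the start; "wrist_torque": the same for the moment, N m; "gripper_width": finger opening in mm; "finger_force": force on a finger pad.
Only numpy, scipy, OpenCV 4.12 (cv2) and the standard library are available. Lean on these libraries where they do the work, as an engineer would, in place of code of your own. Each camera call takes 0.05 s, during which the arm holds its last target. There are 200 camera calls.

TASK

Take every tested driver out of the ageing fixture and lay it in the grey tray, then seat every new driver from the pad in a bay of its own, flat on the bay's floor with its black terminal end at the contact bar's side. Swing the contact bar fully down on the terminals, then push the clear sliding gate shut until its spring catch snaps in behind it, and only then throw the isolator lever over to on. Leave the other things on the bench alone.

Things in the scene. Friction and masses are not known exactly. Their poses are not given: they have to be found in the camera images.
- fixture: fixed ageing fixture, grey base 410 x 268 x 12 mm, cheeks at y = +-128 to 134, 66 high. Origin on the table under the middle bay's centre, +x away from the robot. Bay centres in its frame: x 0, y -68, 0, +68, floor z 12; each 126 (x) x 46 (y) between ribs and end stops 8 high (3 mm play). A seated driver has its origin at a bay centre and its +x (terminal end) along the fixture's +x
- gate (a joint): clear sliding gate, sheet 155 x 252 x 4, top 62 above the table. Value in m: 0 = shut over the bays, 0.165 = fully open, parked on the apron at the robot's side; shut by moving it along the fixture's +x. Friction about 5 N, and 4 to 10 N more to ride over the catch in the last 20 mm. From 0.15 up the bays are clear for loading. It runs over the lowered contact bar; shut, it bars the way of a raised one
- catch (a joint): spring catch outside the +y cheek at the gate's rear corner (housing at fixture x -95 to -59, y 155 to 177, top z 86). Value in m it is pushed out sideways: 0 = at rest, up to 0.006 while the gate's striker pin rides over its sloped nose, back to 0 once snapped in behind the pin. Gate below 0.004 with catch below 0.002 = shut and caught
- bar (a joint): black contact bar across all bays, hinged along the fixture's y at x = 105, z = 46 (fixture frame). Value in rad: 0 = down on the terminals, level; grows as it swings up and away from the robot, at most 1.5. Friction holds it where it is left; some 2 N at the bar moves it
- bar_edge (a point): middle of the top face of the contact bar (bar 18 x 222 x 12 mm), 55 mm from its hinge axis and 4 mm above it when down: then at fixture x = 50, 50 above the table; when it is raised this face looks away from the robot
- isolator (a joint): isolator lever on the terminal box: value in rad, 0 = off (tip leaning to the fixture's -y), 1.0 = on (leaning to +y); stays where it is left, about 1 N at its tip moves it
- isolator_tip (a point): centre of the lever's black ball, 26 across, 60 from its pivot, which is at x = 140, y = -75, z = 72 in the fixture's frame, on a terminal box 50 deep (x 115 to 165) with its top at z = 50
- tray: loose grey tray for tested drivers, 280 (x) x 175 (y) x 35 high, 4 mm walls and floor, 0.6 kg; origin: centre of its underside
- new0: LED driver, all alike: aluminium brick 120 long (x) x 40 wide (y), 0.2 to 0.45 kg; 38 high, but the last 25 mm towards +x are the black terminal end, a step only 24 high with three brass screws. Origin: centre of its underside, 60 mm from either end. A new one, at first lying on the dark pad on the bench
- new1: LED driver, all alike: aluminium brick 120 long (x) x 40 wide (y), 0.2 to 0.45 kg; 38 high, but the last 25 mm towards +x are the black terminal end, a step only 24 high with three brass screws. Origin: centre of its underside, 60 mm from either end. A new one, at first lying on the dark pad on the bench
- new2: LED driver, all alike: aluminium brick 120 long (x) x 40 wide (y), 0.2 to 0.45 kg; 38 high, but the last 25 mm towards +x are the black terminal end, a step only 24 high with three brass screws. Origin: centre of its underside, 60 mm from either end. A new one, at first lying on the dark pad on the bench
- old0: LED driver, all alike: aluminium brick 120 long (x) x 40 wide (y), 0.2 to 0.45 kg; 38 high, but the last 25 mm towards +x are the black terminal end, a step only 24 high with three brass screws. Origin: centre of its underside, 60 mm from either end. A tested one, at first seated in bay 0
- old1: LED driver, all alike: aluminium brick 120 long (x) x 40 wide (y), 0.2 to 0.45 kg; 38 high, but the last 25 mm towards +x are the black terminal end, a step only 24 high with three brass screws. Origin: centre of its underside, 60 mm from either end. A tested one, at first seated in bay 1
- old2: LED driver, all alike: aluminium brick 120 long (x) x 40 wide (y), 0.2 to 0.45 kg; 38 high, but the last 25 mm towards +x are the black terminal end, a step only 24 high with three brass screws. Origin: centre of its underside, 60 mm from either end. A tested one, at first seated in bay 2
- gate_grip (a point): centre of the gate's grip bar, 14 thick along the fixture's x, 100 long along its y, its faces from 84 to 98 mm above the table; 22 mm of free height between it and the sheet, on two posts 86 mm apart
- jar: bystander, leave alone: closed grey jar 76 across, 130 high; origin at the middle of its underside
- tin: bystander, leave alone: dark red open tin 72 across, 55 high; origin at the middle of its underside
- screwdriver: bystander, leave alone: screwdriver 190 long; origin at the middle of its underside
- led_board: bystander, leave alone: white LED board 140 x 100 x 4; origin at the middle of its underside
- meter: bystander, leave alone: black multimeter 150 x 90 x 34; origin at the middle of its underside
- heat_sink: bystander, leave alone: finned heat sink 130 x 80 x 32; origin at the middle of its underside
Mind the look-alikes: they are no part of the job. What is shaped like the new1 but brown is not meant. What is shaped like the new2 but blue is not meant.

How it is judged:
By the outcome, as a careful person would: the job done as asked, in the order asked, and still so for the second after the job is handed in, with the robot touching nothing.
Of new0, new1, new2 only 2 to 3 are there at a start; the rules pass over those that are not, and their reading is None.
Of old0, old1, old2 only 2 to 3 are there at a start; the rules pass over those that are not, and their reading is None.
At some moment in a run one of new0, new1, new2 may be knocked a few centimetres aside while the robot is not near it.
Once in a run the grip may slacken for a moment while it holds something.
It also fails if it takes over 210 s, if anything falls off the work surface, if the arm or the gripper's body presses on something with over 40 N, if the wrist force passes 120 N, or if a joint passes its speed limit or range.

## Working session

There is one attempt and no reset: what is moved stays moved. The work goes in short steps, Python scripts to look and compute and a tool call to move; the robot and the scene stay as the last step left them, time stands still between calls to the robot, and variables do not carry over. Pictures are saved under pics/ and viewed, at most 14 in all, crops included, and the job is handed in when it is done.

Besides the shell and the picture viewer there is one more tool, called after "Call:" as name(argument=value, ...) on one line, values as JSON. arm_command: Moves the arm, as the interface text tells. Its arguments: {"type":"object","properties":{"plan":{"type":"array","items":{"type":"array","items":{"type":"number"}}},"jaw":{"type":"number"},"grip_force":{"type":"number"}},"required":["plan"]}

```bash
mkdir -p pics; ls; python3 - <<'E'
from bench import *
import cv2, numpy as np
np.set_printoptions(precision=4,suppress=True)
for n in ("scene","top"):
    im=camera(n); cv2.imwrite(f"pics/{n}0.png",im[:,:,::-1]); p=camera_params(n); print(n,p)
s=sense(); print(s)
E
```

```text
pics
scene {'K': array([[515.2401,   0.    , 320.2446],
       [  0.    , 515.2401, 233.8104],
       [  0.    ,   0.    ,   1.    ]]), 'dist': array([0.0151, 0.    , 0.    , 0.    , 0.    ]), 'world_from_camera': array([[   0.6033,   -0.6213,    0.5   , 1233.6717],
       [   0.7975,    0.4635,   -0.3863, -568.6103],
       [   0.0083,    0.6318,    0.7751, 1223.1254],
       [   0.    ,    0.    ,    0.    ,    1.    ]])}
top {'K': array([[434.4522,   0.    , 318.942 ],
       [  0.    , 434.4522, 241.497 ],
       [  0.    ,   0.    ,   1.    ]]), 'dist': array([-0.0241,  0.    ,  0.    ,  0.    ,  0.    ]), 'world_from_camera': array([[   0.0185,    0.9938,   -0.1092,  391.8465],
       [  -0.9998,    0.0173,   -0.0122,   -4.0965],
       [  -0.0103,    0.1094,    0.9939, 1166.0942],
       [   0.    ,    0.    ,    0.    ,    1.    ]])}
{'time_s': 0.1, 'qpos': array([-1.0919,  0.3218, -0.0701,  1.4515,  0.0226,  1.3708, -0.0569]), 'dq': array([ 0.0001, -0.0028,  0.0001, -0.0031,  0.0004, -0.0016, -0.0003]), 'joint_torque': array([ -0.0003, -49.4882,  -0.3839, -31.5212,   0.0131,   0.0074,
        -0.    ]), 'ee_pos': array([291.2021, 580.5485, 200.9344]), 'eef_rot': array([[-0.8939,  0.4482, -0.0006],
       [ 0.4482,  0.8939, -0.0016],
       [-0.0001, -0.0017, -1.    ]]), 'ft_force': array([0.5507, 0.3092, 0.0858]), 'wrist_torque': array([ 0.0061, -0.0621,  0.0292]), 'finger_force': 0.0, 'gripper_width': 85.69734406780111}
```

View pics/scene0.png

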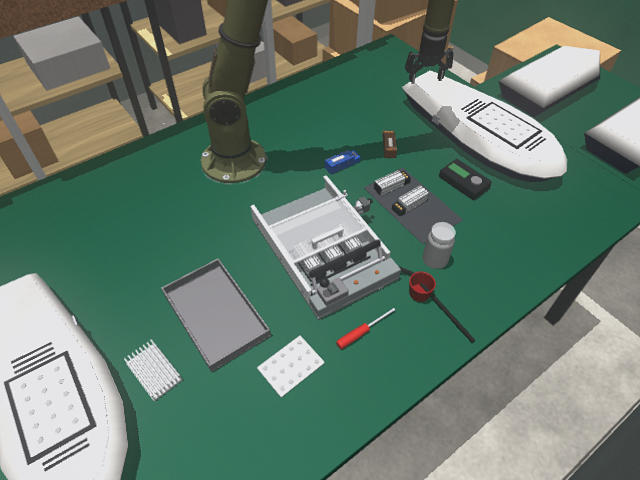

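View pics/top0.png

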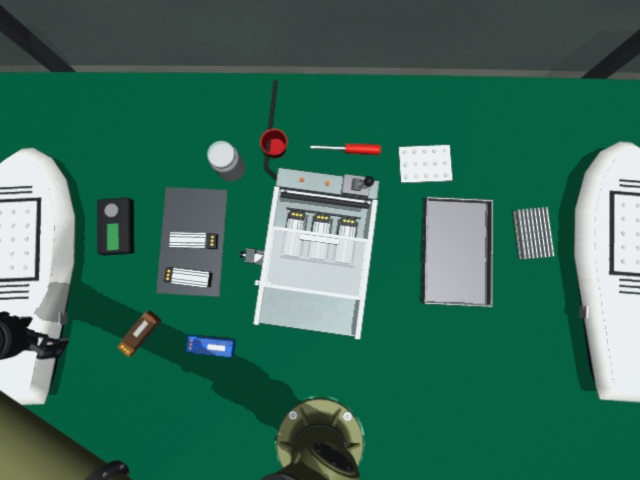

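```bash
cat > h.py <<'E'
import cv2, numpy as np
from bench import *
np.set_printoptions(precision=1,suppress=True)
P={n:camera_params(n) for n in("scene","top")}
F=np.diag([1.,-1,-1])
def ray(n,uv):
    p=P[n]; q=cv2.undistortPoints(np.array(uv,float).reshape(-1,1,2),p["K"],p["dist"])[:,0]
    d=(F@np.c_[q,np.ones(len(q))].T).T@p["world_from_camera"][:3,:3].T
    return p["world_from_camera"][:3,3],d
def onz(n,uv,z):
    o,d=ray(n,uv); return o+d*((z-o[2])/d[:,2])[:,None]
def proj(n,X):
    p=P[n];W=p["world_from_camera"];c=(np.array(X,float).reshape(-1,3)-W[:3,3])@W[:3,:3]@F
    return cv2.projectPoints(c,np.zeros(3),np.zeros(3),p["K"],p["dist"])[0][:,0]
def tri(uvs,uvt):
    out=[]
    for a,b in zip(uvs,uvt):
        o1,d1=ray("scene",[a]);o2,d2=ray("top",[b])
        k=np.linalg.lstsq(np.c_[d1[0],-d2[0]],o2-o1,rcond=None)[0]
        x,y=o1+k[0]*d1[0],o2+k[1]*d2[0]; out.append(np.r_[(x+y)/2,np.linalg.norm(x-y)])
    return np.array(out)
def snap(n,name,box=None,f=1):
    im=camera(n)[:,:,::-1].copy(); cv2.imwrite(f"pics/{name}_full.png",im)
    if box: im=im[box[1]:box[3],box[0]:box[2]]
    im=cv2.resize(im,None,fx=f,fy=f,interpolation=cv2.INTER_CUBIC); cv2.imwrite(f"pics/{name}.png",im); return im
E
python3 - <<'E'
from h import *
a=cv2.imread("pics/top0.png")[155:350,150:395]; b=cv2.imread("pics/scene0.png")[160:325,240:475]
a=cv2.resize(a,None,fx=3.2,fy=3.2,interpolation=3); b=cv2.resize(b,None,fx=3.3,fy=3.3,interpolation=3)
cv2.imwrite("pics/c1.png",a[:600,:800]); cv2.imwrite("pics/c2.png",b[:600,:800]); print(a.shape,b.shape)
E
```

```text
(624, 784, 3) (544, 776, 3)
```

View pics/c1.png

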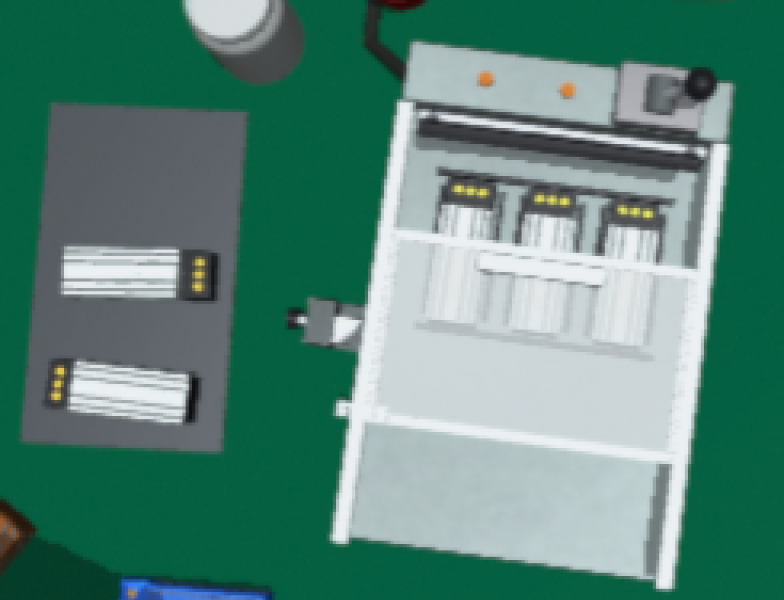

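View pics/c2.png

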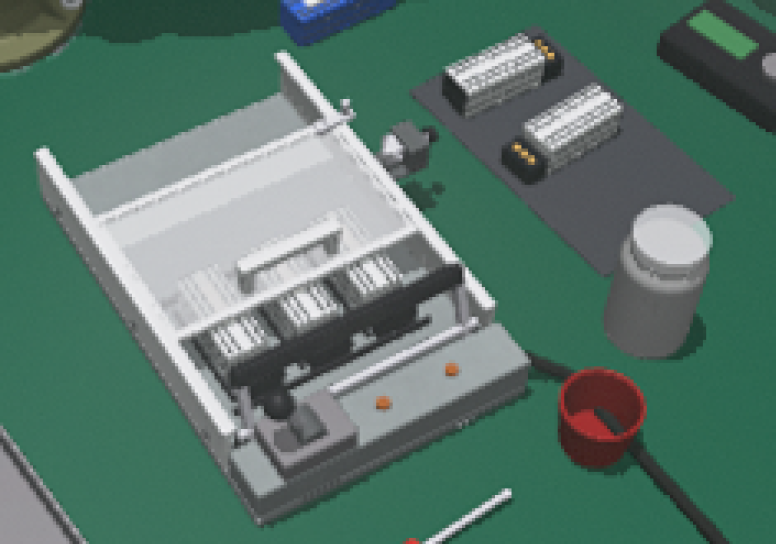

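```bash
python3 - <<'E'
from h import *
f=lambda c:np.array(c,float)/3.2+[150,155]
g=lambda c:np.array(c,float)/3.3+[240,160]
# cheek outer top edges z66
L=onz("top",f([(400,100),(332,543)]),66); R=onz("top",f([(729,145),(674,588)]),66)
print("cheeks",L,R)
for a,b in((L[1],L[0]),(R[1],R[0])): d=b-a; print("yaw",np.degrees(np.arctan2(d[1],d[0])),np.linalg.norm(d))
print("box rear corners z50",onz("top",f([(412,42),(734,85)]),50))
print("screws z~50 bays", onz("top",f([(471,190),(552,200),(635,211)]),38))
print("catch",onz("top",f([(305,300),(338,300),(303,340)]),86))
# grip bar top ends z98; sheet rear edge
print("grip",onz("top",f([(480,262),(604,280)]),98))
print("sheet far/near edges", onz("top",f([(395,232),(700,275)]),62),onz("top",f([(385,415),(675,460)]),62))
print("new A terminals/back z24,38", onz("top",f([(200,275)]),26),onz("top",f([(62,248),(62,295),(180,250),(180,297)]),38))
print("new B", onz("top",f([(60,384)]),26),onz("top",f([(73,360),(70,408),(190,374),(187,423)]),38))
print("isoball",tri([g((279,405))],[f((701,84))]))
print("barends",tri([g((234,372)),g((462,268))],[f((704,158)),f((422,122))]))
im=cv2.imread("pics/top0.png"); h=cv2.cvtColor(im,cv2.COLOR_BGR2HSV)
print("tray z35",onz("top",[(426,198),(493,200),(491,306),(421,303)],35))
E
```

```text
cheeks [[654.5 125.8  66. ]
 [300.5 168.7  66. ]] [[ 621.9 -140.    66. ]
 [ 271.2  -98.8   66. ]]
yaw -6.900176393419691 356.65641663034137
yaw -6.711367352559824 353.1453503072716
box rear corners z50 [[ 707.3  119.3   50. ]
 [ 675.3 -145.9   50. ]]
screws z~50 bays [[586.6  68.4  38. ]
 [579.4   1.6  38. ]
 [571.4 -66.6  38. ]]
catch [[489.  193.1  86. ]
 [489.5 167.2  86. ]
 [457.7 193.5  86. ]]
grip [[519.9  56.2  98. ]
 [507.5 -40.   98. ]]
sheet far/near edges [[ 547.3  127.1   62. ]
 [ 516.8 -117.7   62. ]] [[400.9 130.6  62. ]
 [369.9 -99.   62. ]]
new A terminals/back z24,38 [[513.7 292.1  26. ]] [[532.8 404.3  38. ]
 [493.9 402.1  38. ]
 [532.8 306.5  38. ]
 [494.  304.6  38. ]]
new B [[421.4 404.   26. ]] [[440.8 390.1  38. ]
 [401.8 390.5  38. ]
 [431.2 293.5  38. ]
 [391.6 294.2  38. ]]
isoball [[ 658.2 -110.1  122.7    3.3]]
barends [[ 603.7 -113.9  108.     4.1]
 [ 629.9  105.5  101.9    3.9]]
tray z35 [[ 636.8 -271.3   35. ]
 [ 634.6 -448.9   35. ]
 [ 356.6 -436.8   35. ]
 [ 361.2 -256.2   35. ]]
```

Call:
arm_command(plan=[[-0.03,-0.025,0,0],[-0.06,-0.05,0,0],[-0.09,-0.075,0,0],[-0.12,-0.1,0,0],[-0.15,-0.125,0,0]], jaw=0)

```text
time_s: 0.52
ee_pos: [369.7, 400.0, 201.4]
eef_rot: [[-0.894, 0.448, -0.0], [0.448, 0.894, -0.001], [0.0, -0.001, -1.0]]
ft_force: [1.3, -0.6, 0.4]
gripper_width: 25.5
finger_force: 0.0
```

Call:
arm_command(plan=[[-0.03,-0.025,0,0],[-0.06,-0.05,0,0],[-0.09,-0.075,0,0],[-0.12,-0.1,0,0],[-0.15,-0.125,0,0]])

```text
time_s: 0.93
ee_pos: [447.7, 221.1, 201.7]
eef_rot: [[-0.894, 0.448, -0.0], [0.448, 0.894, 0.0], [0.0, -0.0, -1.0]]
ft_force: [0.7, -0.3, 0.0]
gripper_width: -0.0
finger_force: 0.0
```

Call:
arm_command(plan=[[-0.03,-0.025,0,0],[-0.06,-0.05,0,0],[-0.09,-0.075,0,0],[-0.12,-0.1,0,0],[-0.15,-0.125,0,0]])

```text
time_s: 1.35
ee_pos: [525.7, 42.2, 201.8]
eef_rot: [[-0.894, 0.448, -0.0], [0.448, 0.894, 0.0], [0.0, 0.0, -1.0]]
ft_force: [1.6, 0.8, 0.4]
gripper_width: 0.1
finger_force: 0.0
```

Call:
arm_command(plan=[[-0.011,-0.009,0,-5],[-0.022,-0.018,0,-10],[-0.033,-0.026,0,-15],[-0.033,-0.026,0.0,-19.8],[-0.033,-0.026,0.0,-19.8]])

```text
time_s: 1.77
ee_pos: [543.3, 4.9, 201.4]
eef_rot: [[-0.993, 0.119, -0.001], [0.119, 0.993, -0.0], [0.001, -0.0, -1.0]]
ft_force: [-0.5, 0.6, -0.4]
gripper_width: -0.0
finger_force: 0.0
```

```bash
cat >> h.py <<'E'
YAW=np.radians(-6.8); O=np.array([529.5,7.]); 
def RF(): return np.array([[np.cos(YAW),-np.sin(YAW)],[np.sin(YAW),np.cos(YAW)]])
def fw(x,y,z=0): return np.r_[O+RF()@[x,y],z]      # fixture->world
def wf(p): p=np.asarray(p,float).reshape(-1,3); return np.c_[(p[:,:2]-O)@RF(),p[:,2]]
def need(tgt,phi=None):
    "shift in tool axes (m) and twist (deg) to TCP world target, phi = world angle of tool y"
    s=sense(); R=s["eef_rot"]; d=R.T@(np.asarray(tgt)-s["ee_pos"]); ph=np.degrees(np.arctan2(R[1,1],R[0,1]))
    t=0 if phi is None else -((phi-ph+180)%360-180)
    print("shift m",np.round(d/1000,4),"twist",round(t,1),"| tcp",s["ee_pos"],"phi",round(ph,1),"q7",round(s["qpos"][6],2),"w",round(s["gripper_width"],1),"F",s["ft_force"],"t",round(s["time_s"],1))
E
python3 - <<'E'
from h import *
need(fw(14,1,78),83.2); print(wf(sense()["ee_pos"]))
a=snap("scene","s1",(240,150,460,315),3.5)
E
```

```text
shift m [-0.   0.   0.1] twist -0.0 | tcp [543.3   4.9 201.4] phi 83.2 q7 1.43 w -0.0 F [-0.5  0.6 -0.4] t 1.8
[[ 13.9  -0.4 201.4]]
```

View pics/s1.png

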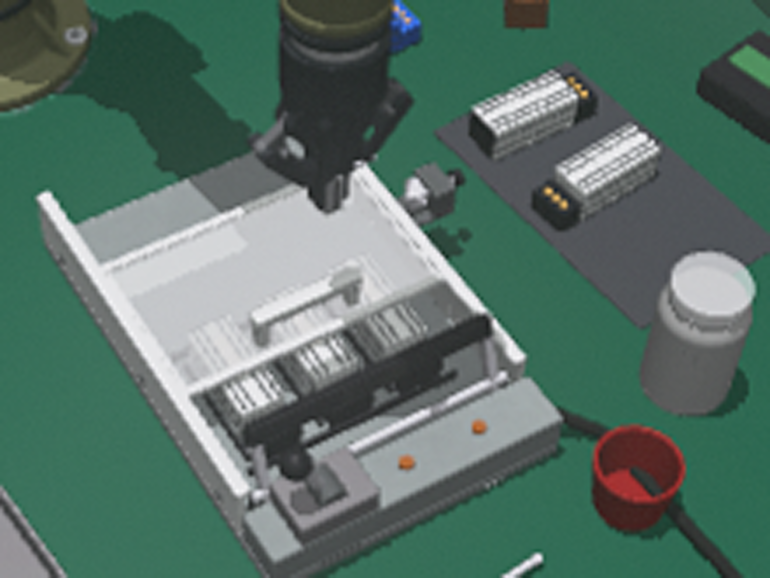

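Call:
arm_command(plan=[[0,0,0.03,0],[0,0,0.06,0],[0,0,0.08,0],[0,0,0.09,0],[0,0,0.1,0]])

```text
time_s: 2.23
ee_pos: [542.8, 6.7, 100.9]
eef_rot: [[-0.993, 0.119, -0.001], [0.119, 0.993, 0.0], [0.001, -0.0, -1.0]]
ft_force: [0.1, 0.0, 0.5]
gripper_width: -0.0
finger_force: 0.0
```

Call:
arm_command(plan=[[0,0,0.008,0],[0,0,0.016,0],[0,0,0.023,0],[0.004,0,0.023,0],[0.006,0,0.023,0]])

```text
time_s: 2.65
ee_pos: [537.1, 6.8, 78.9]
eef_rot: [[-0.993, 0.119, -0.0], [0.119, 0.993, 0.0], [0.0, -0.0, -1.0]]
ft_force: [-0.2, 0.2, -0.4]
gripper_width: -0.2
finger_force: 0.0
```

Call:
arm_command(plan=[[0.005,0,0,0],[0.01,0,0,0],[0.015,0,0,0],[0.02,0,0,0],[0.025,0,0,0]])

```text
time_s: 3.07
ee_pos: [512.2, 9.9, 79.2]
eef_rot: [[-0.993, 0.119, 0.001], [0.119, 0.993, 0.0], [-0.0, 0.0, -1.0]]
ft_force: [-0.2, 0.2, 0.3]
gripper_width: -0.1
finger_force: 0.0
```

Call:
arm_command(plan=[[0.006,0,0,0],[0.012,0,0,0],[0.018,0,0,0],[0.024,0,0,0],[0.03,0,0,0]])

```text
time_s: 3.48
ee_pos: [482.2, 13.5, 78.9]
eef_rot: [[-0.993, 0.119, 0.0], [0.119, 0.993, 0.0], [-0.0, 0.0, -1.0]]
ft_force: [-0.5, 0.1, 0.2]
gripper_width: -0.0
finger_force: 0.0
```

```bash
python3 - <<'E'
from h import *
a=snap("scene","s2",(240,150,400,300),2.5);b=snap("top","t2",(230,150,400,345),2.0)
h=max(a.shape[0],b.shape[0]); c=np.zeros((h,a.shape[1]+b.shape[1],3),np.uint8); c[:a.shape[0],:a.shape[1]]=a; c[:b.shape[0],a.shape[1]:]=b
cv2.imwrite("pics/st2.png",c)
need(fw(0,0,100)); print(proj("scene",sense()["ee_pos"]),proj("top",sense()["ee_pos"]))
E
```

```text
shift m [-0. -0. -0.] twist 0 | tcp [481.8  13.6  78.9] phi 83.2 q7 1.4 w -0.4 F [-0.3 -0.4  0.1] t 3.6
[[320.7 229. ]] [[317.  253.1]]
```

View pics/st2.png

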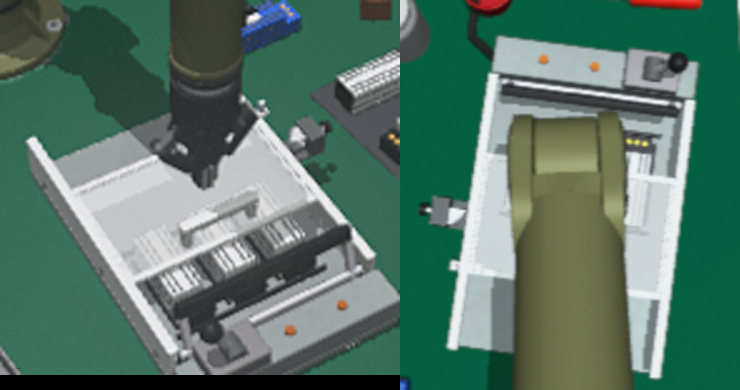

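```bash
sed -i 's/"shift m",np.round(d\/1000,4)/"shift mm",d/' h.py; python3 - <<'E'
from h import *
f=lambda c:np.array(c,float)/3.2+[150,155]
g=lambda c:np.array(c,float)/3.3+[240,160]
t=tri([g((240,262)),g((337,222)),g((457,268)),g((279,405))],[f((604,280)),f((480,262)),f((422,122)),f((701,84))]);print(t,wf(t[:,:3]))
# tip in scene at 324,223 -> at z 79
print(onz("scene",[(323.5,223)],79), onz("scene",[g((240,262)),g((337,222))],98))
# scene check of fixture corners: cheek tops and box corners
q=onz("scene",g([(40,153),(280,55)]),66); print(wf(q))
print(wf(onz("scene",g([(527,352),(258,480)]),50)))
need(fw(0,0,100))
E
```

```text
[[ 509.   -38.1   96.5    4.7]
 [ 521.6   58.    92.6    3.7]
 [ 628.5  103.7  102.4    0.2]
 [ 658.2 -110.1  122.7    3.3]] [[ -15.   -47.2   96.5]
 [ -13.9   49.7   92.6]
 [  86.9  107.8  102.4]
 [ 141.6 -101.   122.7]]
[[468.8  33.8  79. ]] [[511.3 -36.8  98. ]
 [525.9  56.6  98. ]]
[[-237.4 -128.4   66. ]
 [-237.6  127.3   66. ]]
[[ 159.7  135.5   50. ]
 [ 154.4 -124.9   50. ]]
shift mm [-48.1  -0.9 -21.2] twist 0 | tcp [481.8  13.6  78.9] phi 83.2 q7 1.4 w -0.4 F [-0.3 -0.4  0.1] t 3.6
```

```bash
python3 - <<'E'
from h import *
im=camera("scene"); g=im[205:245,300:345].astype(int).sum(2)//3
for r in range(8,36): print(205+r,' '.join('%3d'%v for v in g[r,8:40]))
E
```

```text
213  52  53  53  54  56  58  56  58  58  58  53  51  52  52  53  53  52  53  50  84 165 206 200 191 201 199 198 198 198 198 198 198
214  52  52  54  54  53  54  55  56  57  54  52  53  53  54  53  52  52  50  47  90 172 203 200 199 198 198 198 198 198 198 197 199
215  44  47  52  51  52  53  54  54  55  52  51  51  53  52  50  54  60  48  84 157 195 200 198 197 199 198 198 197 197 197 198 197
216 123  61  42  49  52  53  53  53  54  52  54  52  53  58  52  75 112  85  93 175 203 199 197 198 198 197 198 198 198 198 198 199
217 188 171 124  61  46  51  52  53  54  55  53  54  54  57  64  72 100  83  91 174 203 199 198 197 199 198 197 197 199 198 198 197
218 200 200 188 170 124  61  45  48  52  54  54  53  62  87  86  64  87  76  91 173 202 199 198 197 198 196 199 197 198 198 198 198
219 197 199 201 200 188 169 150 165  64  50  51  53  64  95  94  63  87  78  93 173 202 198 198 198 197 199 198 199 198 199 200 199
220 208 197 199 198 201 198 195 190  93  47  51  52  66  95  94  64  85  75 106 196 201 198 199 199 199 199 198 199 200 198 198 199
221 213 198 197 197 200 199 200 199 165  46 
[... 1895 characters left out ...]
 129 117 111 122 149 178 188 187 122 102
236 199 199 198 199 199 200 203 196 203 217 223 227 232 231 231 233 234 236 213 138 130 112 116 135 124 170 185 195 197 194 163 110
237 198 199 199 198 199 192 189 220 225 227 232 231 232 233 234 233 210 168 145 110 115 144 158 187 169 177 184 195 194 192 188 152
238 199 199 201 196 197 216 222 231 231 231 232 233 235 229 195 164 137 106 113 159 198 188 199 203 194 180 177 188 196 190 190 189
239 198 201 191 184 228 230 232 232 232 233 235 224 178 158 127 108 123 163 198 193 221 204 200 215 200 189 171 181 194 195 188 188
240 198 200 193 178 218 234 233 234 234 219 172 149 115 110 124 151 207 216 219 199 208 215 198 205 206 197 183 174 184 186 180 181
```

Call:
arm_command(plan=[[0,0,0.003,0],[0,0,0.006,0],[0,0,0.009,0],[0,0,0.012,0],[0,0,0.014,0]])

```text
time_s: 4.05
ee_pos: [482.6, 13.2, 64.2]
eef_rot: [[-0.993, 0.119, -0.001], [0.119, 0.993, -0.0], [0.001, -0.0, -1.0]]
ft_force: [-0.1, -0.3, 0.4]
gripper_width: -0.2
finger_force: 0.0
```

Call:
arm_command(plan=[[0,0,0.001,0],[0,0,0.002,0],[0,0,0.003,0],[0,0,0.003,0],[0,0,0.003,0]])

```text
time_s: 4.47
ee_pos: [482.9, 13.4, 62.0]
eef_rot: [[-0.993, 0.119, 0.0], [0.119, 0.993, 0.0], [-0.0, 0.0, -1.0]]
ft_force: [0.5, 0.1, -0.6]
gripper_width: -0.0
finger_force: 0.0
```

Call:
arm_command(plan=[[0,0,0.001,0],[0,0,0.002,0],[0,0,0.003,0],[0,0,0.004,0],[0,0,0.004,0]])

```text
time_s: 4.88
ee_pos: [482.7, 13.3, 57.7]
eef_rot: [[-0.993, 0.119, -0.0], [0.119, 0.993, 0.0], [0.0, -0.0, -1.0]]
ft_force: [0.4, 0.2, -0.6]
gripper_width: 0.0
finger_force: 0.0
```

```bash
python3 - <<'E'
from h import *
im=camera("scene"); g=im.astype(int).sum(2)//3
m=(g[215:250,310:335]<110)
for r in range(215,242): print(r, ''.join('#' if v else '.' for v in (g[r,305:340]<110)))
p=sense()["ee_pos"]; print(proj("scene",[p,p+[0,0,20],p+[0,0,10]]),p, sense()["ft_force"])
E
```

```text
215 ####.##...###################......
216 ########..##################.......
217 ########################...........
218 #######################............
219 #######################............
220 ..####################.............
221 ....###############.##.............
222 ......################.............
223 ........##############.............
224 ..........############.............
225 ...........###########.............
226 ............#########..............
227 ............########...............
228 .............#######...............
229 ..............#####................
230 ................#..................
231 ...................................
232 ...................................
233 ................................###
234 .................................##
235 ..................................#
236 ..................................#
237 ...................................
238 ....................#..............
239 ..................#................
240 ................#..................
241 ...................................
[[320.7 233.8]
 [320.8 229.4]
 [320.8 231.6]] [482.7  13.3  57.8] [-0.3  0.1 -0.7]
```

Call:
arm_command(plan=[[0,0,0.002,0],[0,0,0.004,0],[0,0,0.006,0],[0,0,0.008,0],[0,0,0.008,0]])

```text
time_s: 5.35
ee_pos: [482.4, 13.3, 49.4]
eef_rot: [[-0.993, 0.119, -0.001], [0.119, 0.993, -0.0], [0.001, -0.0, -1.0]]
ft_force: [0.8, 0.2, -0.3]
gripper_width: 0.0
finger_force: 0.0
```

Call:
arm_command(plan=[[0,0,0.001,0],[0,0,0.002,0],[0,0,0.003,0],[0,0,0.004,0],[0,0,0.004,0]])

```text
time_s: 5.77
ee_pos: [482.7, 13.3, 45.7]
eef_rot: [[-0.993, 0.119, -0.0], [0.119, 0.993, 0.0], [0.0, -0.0, -1.0]]
ft_force: [-0.0, -0.8, 0.1]
gripper_width: -0.2
finger_force: 0.0
```

Call:
arm_command(plan=[[0,0,0.001,0],[0,0,0.002,0],[0,0,0.003,0],[0,0,0.003,0],[0,0,0.003,0]])

```text
time_s: 6.18
ee_pos: [482.8, 13.3, 42.8]
eef_rot: [[-0.993, 0.119, -0.0], [0.119, 0.993, 0.0], [0.0, -0.0, -1.0]]
ft_force: [-0.5, -0.0, 0.7]
gripper_width: -0.0
finger_force: 0.0
```

Call:
arm_command(plan=[[0,0,0.001,0],[0,0,0.002,0],[0,0,0.002,0],[0,0,0.002,0],[0,0,0.002,0]])

```text
time_s: 6.6
ee_pos: [482.8, 13.4, 40.9]
eef_rot: [[-0.993, 0.119, -0.0], [0.119, 0.993, 0.0], [0.0, 0.0, -1.0]]
ft_force: [-0.4, 0.4, 0.2]
gripper_width: 0.1
finger_force: 0.0
```

```bash
python3 - <<'E'
from h import *
im=camera("scene"); g=im.astype(int).sum(2)//3
for r in range(222,242): print(r, ''.join('#' if v else '.' for v in (g[r,305:340]<110)))
s=sense();p=s["ee_pos"]; print(proj("scene",[p,p+[0,0,20]]),p, s["ft_force"],s["wrist_torque"])
E
```

```text
222 #######################............
223 ######################.............
224 ..####################.............
225 ....###############.##.............
226 ......################.............
227 ........#############..............
228 ...........##########..............
229 ...........##########..............
230 ............#########..............
231 .............#######...............
232 .............#######...............
233 ................###.............###
234 ................#................##
235 ..................................#
236 ..................................#
237 ...................................
238 ....................#..............
239 ..................#................
240 ................#..................
241 ...................................
[[320.7 237.5]
 [320.8 233.2]] [482.9  13.4  41. ] [-0.8  0.4  0.2] [-0. -0. -0.]
```

Call:
arm_command(plan=[[0,0,0.001,0],[0,0,0.002,0],[0,0,0.003,0],[0,0,0.004,0],[0,0,0.004,0]])

```text
time_s: 7.07
ee_pos: [482.7, 13.3, 36.7]
eef_rot: [[-0.993, 0.119, -0.0], [0.119, 0.993, -0.0], [0.0, -0.0, -1.0]]
ft_force: [0.4, 0.3, -0.6]
gripper_width: 0.1
finger_force: 0.0
```

Call:
arm_command(plan=[[0,0,0.001,0],[0,0,0.002,0],[0,0,0.003,0],[0,0,0.003,0],[0,0,0.003,0]])

```text
time_s: 7.48
ee_pos: [482.8, 13.3, 33.9]
eef_rot: [[-0.993, 0.119, -0.0], [0.119, 0.993, -0.0], [0.0, -0.0, -1.0]]
ft_force: [-0.1, 0.2, -0.7]
gripper_width: 0.0
finger_force: 0.0
```

```bash
python3 - <<'E'
from h import *
a=snap("scene","s3",(250,170,390,280),5)
p=sense()["ee_pos"]; print((proj("scene",[p,p+[0,0,20],p+[0,0,30]])-[250,170])*5)
E
```

```text
[[353.4 344.8]
 [353.7 323.4]
 [353.9 312.6]]
```

View pics/s3.png

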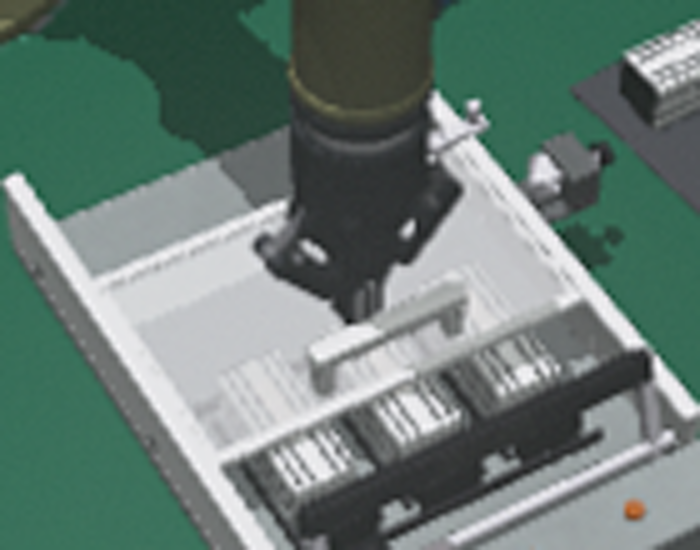

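Call:
arm_command(plan=[[0,0,0.001,0],[0,0,0.002,0],[0,0,0.003,0],[0,0,0.003,0],[0,0,0.003,0]])

```text
time_s: 7.95
ee_pos: [483.5, 13.4, 32.6]
eef_rot: [[-0.993, 0.119, 0.001], [0.119, 0.993, 0.001], [-0.001, 0.001, -1.0]]
ft_force: [-5.0, 0.0, 12.5]
gripper_width: 0.1
finger_force: 6.2
```

Call:
arm_command(plan=[[0,0,0.001,0],[0,0,0.002,0],[0,0,0.003,0],[0,0,0.003,0],[0,0,0.003,0]])

```text
time_s: 8.37
ee_pos: [486.8, 13.0, 32.5]
eef_rot: [[-0.993, 0.119, 0.007], [0.119, 0.993, 0.001], [-0.007, 0.002, -1.0]]
ft_force: [-4.2, -1.9, 25.3]
gripper_width: -0.0
finger_force: 12.9
```

```bash
python3 - <<'E'
from h import *
im=camera("scene"); g=im.astype(int).sum(2)//3
for r in range(222,242): print(r, ''.join('#' if v else '.' for v in (g[r,305:340]<110)))
s=sense();p=s["ee_pos"]; print(proj("scene",[p,p+[0,0,20]]),p, s["ft_force"],s["wrist_torque"], s["joint_torque"])
E
```

```text
222 #####.#....##################......
223 #########..#################.......
224 ########################...........
225 #######################............
226 .######################............
227 ...###################.............
228 .....#################.............
229 .......###############.............
230 .........#############.............
231 ............##########.............
232 ............##########.............
233 .............#########.............
234 .............#######............#.#
235 ..............###.................#
236 ..................................#
237 ...................................
238 ...................................
239 ....................#..............
240 ..................#................
241 ................#..................
[[321.4 240.1]
 [321.5 235.9]] [486.8  13.1  32.5] [-4.2 -3.  26.8] [-0.4  1.   0. ] [ -0.9 -20.5   0.1 -18.5  -0.5  -1.6  -0. ]
```

Call:
arm_command(plan=[[0,0,-0.015,0],[0,0,-0.03,0],[0,0,-0.045,0],[0,0,-0.06,0],[0,0,-0.06,0]])

```text
time_s: 8.83
ee_pos: [485.1, 13.6, 90.7]
eef_rot: [[-0.993, 0.119, 0.005], [0.119, 0.993, 0.001], [-0.005, 0.002, -1.0]]
ft_force: [0.1, 0.0, -0.4]
gripper_width: -0.1
finger_force: 0.0
```

Call:
arm_command(plan=[[-0.016,0,0,0],[-0.032,0,0,0],[-0.048,0,0,0],[-0.063,0,0,0],[-0.063,0,0,0]])

```text
time_s: 9.25
ee_pos: [547.4, 5.4, 87.1]
eef_rot: [[-0.993, 0.119, 0.001], [0.119, 0.993, -0.001], [-0.001, -0.001, -1.0]]
ft_force: [-0.5, 0.2, 0.6]
gripper_width: -0.2
finger_force: 0.0
```

```bash
python3 - <<'E'
from h import *
need(fw(16,0,48),83.2); print(wf(sense()["ee_pos"]))
E
```

```text
shift mm [ 2.  -0.5 39.1] twist -0.1 | tcp [547.4   5.4  87.1] phi 83.1 q7 1.47 w -0.2 F [-0.5  0.2  0.6] t 9.2
[[18.   0.5 87.1]]
```

Call:
arm_command(plan=[[0,0,0.01,0],[0,0,0.02,0],[0,0,0.03,0],[0,0,0.039,0],[0,0,0.039,0]])

```text
time_s: 9.67
ee_pos: [542.8, 5.9, 46.1]
eef_rot: [[-0.993, 0.119, -0.005], [0.119, 0.993, -0.0], [0.005, -0.001, -1.0]]
ft_force: [-1.1, -0.3, 0.2]
gripper_width: 0.2
finger_force: 0.0
```

Call:
arm_command(plan=[[0.006,0,0,0],[0.012,0,0,0],[0.018,0,0,0],[0.024,0,0,0],[0.03,0,0,0]])

```text
time_s: 10.08
ee_pos: [517.2, 9.2, 49.9]
eef_rot: [[-0.993, 0.119, 0.005], [0.119, 0.993, 0.0], [-0.005, 0.001, -1.0]]
ft_force: [4.9, -0.3, -4.8]
gripper_width: 0.0
finger_force: 2.7
```

Call:
arm_command(plan=[[0.006,0,0,0],[0.012,0,0,0],[0.018,0,0,0],[0.024,0,0,0],[0.03,0,0,0]])

```text
time_s: 10.5
ee_pos: [487.3, 12.8, 49.9]
eef_rot: [[-0.993, 0.119, 0.005], [0.119, 0.993, 0.0], [-0.005, 0.001, -1.0]]
ft_force: [5.0, -0.3, -3.9]
gripper_width: 0.2
finger_force: 2.7
```

Call:
arm_command(plan=[[0.006,0,0,0],[0.012,0,0,0],[0.018,0,0,0],[0.022,0,0,0],[0.026,0,0,0]])

```text
time_s: 10.92
ee_pos: [461.3, 16.0, 49.9]
eef_rot: [[-0.993, 0.119, 0.005], [0.119, 0.993, 0.0], [-0.004, 0.001, -1.0]]
ft_force: [5.4, -0.2, -3.4]
gripper_width: 0.1
finger_force: 2.6
```

Call:
arm_command(plan=[[0.002,0,0,0],[0.004,0,0,0],[0.006,0,0,0],[0.008,0,0,0],[0.008,0,0,0]])

```text
time_s: 11.33
ee_pos: [453.0, 17.0, 49.8]
eef_rot: [[-0.993, 0.119, 0.003], [0.119, 0.993, 0.0], [-0.003, 0.001, -1.0]]
ft_force: [3.5, -2.0, -0.2]
gripper_width: 0.2
finger_force: 2.0
```

```bash
python3 - <<'E'
from h import *
need(fw(-12,-68,100),83.2); print(wf(sense()["ee_pos"]))
s=sense(); im=camera("top"); cv2.imwrite("pics/t3_full.png",im[:,:,::-1])
b=cv2.resize(im[150:350,230:400,::-1],None,fx=3,fy=3,interpolation=2);cv2.imwrite("pics/t3.png",b)
E
```

```text
shift mm [-65.3 -68.8 -50. ] twist -0.0 | tcp [453.   17.   49.8] phi 83.2 q7 1.37 w 0.2 F [ 3.5 -2.  -0.2] t 11.3
[[-77.1   0.8  49.8]]
```

Call:
arm_command(plan=[[0.0015,0,0,0],[0.003,0,0,0],[0.0045,0,0,0],[0.006,0,0,0],[0.006,0,0,0]])

```text
time_s: 11.8
ee_pos: [448.4, 17.5, 49.9]
eef_rot: [[-0.993, 0.119, 0.005], [0.119, 0.993, 0.0], [-0.005, 0.001, -1.0]]
ft_force: [7.6, -1.7, -2.0]
gripper_width: -0.2
finger_force: 3.7
```

Call:
arm_command(plan=[[0.0015,0,0,0],[0.003,0,0,0],[0.0045,0,0,0],[0.006,0,0,0],[0.006,0,0,0]])

```text
time_s: 12.22
ee_pos: [448.7, 17.5, 50.3]
eef_rot: [[-0.993, 0.119, 0.019], [0.119, 0.993, -0.001], [-0.019, 0.001, -1.0]]
ft_force: [24.6, -2.6, -19.2]
gripper_width: -0.0
finger_force: 12.2
```

Call:
arm_command(plan=[[-0.01,0,0,0],[-0.02,0,-0.01,0],[-0.03,-0.01,-0.03,0],[-0.045,-0.025,-0.045,0],[-0.055,-0.045,-0.045,0]])

```text
time_s: 12.63
ee_pos: [491.2, -31.4, 96.5]
eef_rot: [[-0.993, 0.116, 0.002], [0.116, 0.993, 0.002], [-0.002, 0.002, -1.0]]
ft_force: [0.9, 0.6, -0.2]
gripper_width: -0.1
finger_force: 0.0
```

Call:
arm_command(plan=[[-0.01,-0.023,0,0],[-0.02,-0.023,0,0],[-0.02,-0.023,0,0],[-0.02,-0.023,0,0],[-0.02,-0.023,0,0]], jaw=0.66, grip_force=50)

```text
time_s: 13.05
ee_pos: [505.3, -56.5, 93.3]
eef_rot: [[-0.993, 0.117, -0.003], [0.117, 0.993, 0.001], [0.003, 0.001, -1.0]]
ft_force: [-0.0, 0.1, 0.4]
gripper_width: 56.3
finger_force: 0.0
```

```bash
python3 - <<'E'
from h import *
need(fw(-12,-68,60),83.2); print(wf(sense()["ee_pos"]))
E
```

```text
shift mm [-4.6 -2.1 33.3] twist 0.1 | tcp [505.3 -56.5  93.3] phi 83.3 q7 1.56 w 56.3 F [-0.   0.1  0.4] t 13.1
[[-16.5 -66.   93.3]]
```

Straddle bay −68, checking with the scene camera before the final descent.

Call:
arm_command(plan=[[-0.003,-0.001,0.015,0],[-0.005,-0.002,0.03,0],[-0.005,-0.002,0.045,0],[-0.005,-0.002,0.055,0],[-0.005,-0.002,0.055,0]])

```text
time_s: 13.47
ee_pos: [508.7, -59.3, 36.6]
eef_rot: [[-0.993, 0.117, -0.005], [0.117, 0.993, 0.0], [0.005, -0.0, -1.0]]
ft_force: [0.2, 0.1, 0.5]
gripper_width: 56.6
finger_force: 0.0
```

```bash
python3 - <<'E'
from h import *
need(fw(-12,-68,-6),83.2); print(wf(sense()["ee_pos"]))
a=snap("scene","s4",(250,170,400,290),5)
E
```

```text
shift mm [-1.   0.3 42.6] twist 0.1 | tcp [508.7 -59.3  36.6] phi 83.3 q7 1.61 w 56.6 F [0.2 0.1 0.5] t 13.5
[[-12.8 -68.3  36.6]]
```

View pics/s4.png

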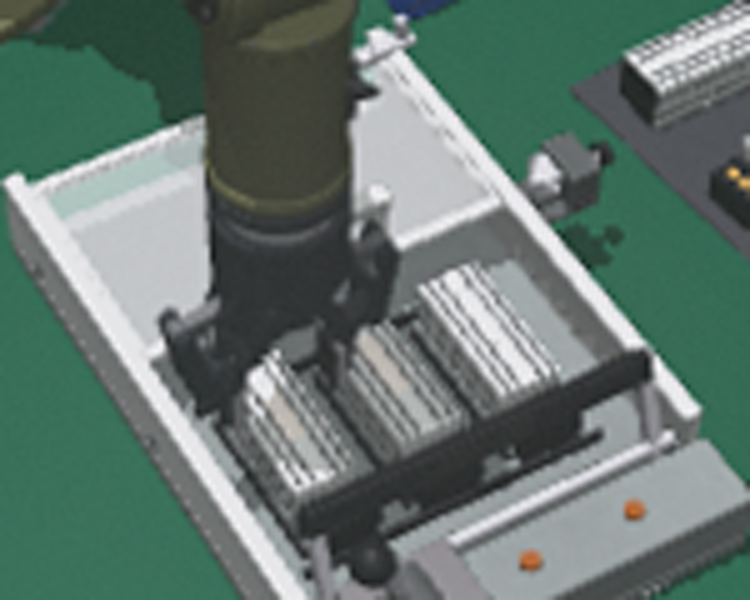

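Call:
arm_command(plan=[[0,0,0.008,0],[0,0,0.016,0],[0,0,0.024,0],[0,0,0.03,0],[0,0,0.03,0]])

```text
time_s: 13.93
ee_pos: [510.1, -60.5, 7.4]
eef_rot: [[-0.993, 0.119, -0.003], [0.119, 0.993, -0.0], [0.002, -0.0, -1.0]]
ft_force: [-0.6, -0.3, 0.1]
gripper_width: 56.4
finger_force: 0.0
```

Call:
arm_command(plan=[[0,0,0.003,0],[0,0,0.006,0],[0,0,0.009,0],[0,0,0.012,0],[0,0,0.012,0]])

```text
time_s: 14.35
ee_pos: [510.8, -60.5, -3.6]
eef_rot: [[-0.993, 0.119, -0.001], [0.119, 0.993, -0.0], [0.001, -0.0, -1.0]]
ft_force: [-0.2, -0.6, 0.3]
gripper_width: 56.2
finger_force: 0.0
```

Call:
arm_command(plan=[[0,0,0,0],[0,0,0,0],[0,0,0,0],[0,0,0,0],[0,0,0,0]], jaw=0)

```text
time_s: 14.77
ee_pos: [511.8, -60.1, -2.7]
eef_rot: [[-0.993, 0.119, 0.001], [0.119, 0.993, 0.001], [-0.001, 0.001, -1.0]]
ft_force: [0.2, 1.9, 2.8]
gripper_width: 39.0
finger_force: 52.7
```

Call:
arm_command(plan=[[0,0,-0.012,0],[0,0,-0.03,0],[0,0,-0.05,0],[0,0,-0.07,0],[0,0,-0.085,0]])

```text
time_s: 15.18
ee_pos: [510.9, -61.4, 83.4]
eef_rot: [[-0.993, 0.12, 0.0], [0.12, 0.993, -0.001], [-0.0, -0.001, -1.0]]
ft_force: [0.6, -0.1, -3.6]
gripper_width: 39.4
finger_force: 51.9
```

Call:
arm_command(plan=[[-0.002,-0.012,-0.006,0],[-0.006,-0.03,-0.012,0],[-0.012,-0.055,-0.012,0],[-0.018,-0.08,-0.012,0],[-0.025,-0.105,-0.012,0]])

```text
time_s: 15.6
ee_pos: [522.3, -170.1, 93.4]
eef_rot: [[-0.993, 0.119, -0.002], [0.119, 0.993, -0.001], [0.002, -0.001, -1.0]]
ft_force: [-0.1, -0.7, -3.9]
gripper_width: 38.9
finger_force: 52.1
```

Call:
arm_command(plan=[[-0.006,-0.025,0,0],[-0.013,-0.05,0,0],[-0.019,-0.075,0,0],[-0.025,-0.1,0,0],[-0.031,-0.12,0,0]])

```text
time_s: 16.02
ee_pos: [538.0, -294.3, 93.1]
eef_rot: [[-0.993, 0.121, -0.003], [0.121, 0.993, -0.001], [0.002, -0.002, -1.0]]
ft_force: [0.3, -0.2, -3.6]
gripper_width: 38.8
finger_force: 52.0
```

Call:
arm_command(plan=[[-0.006,-0.025,0,0],[-0.013,-0.05,0,-1],[-0.019,-0.075,0,-3],[-0.022,-0.09,0,-5],[-0.022,-0.09,0,-5]])

```text
time_s: 16.43
ee_pos: [547.6, -389.2, 93.0]
eef_rot: [[-0.999, 0.037, -0.003], [0.037, 0.999, -0.004], [0.003, -0.004, -1.0]]
ft_force: [-0.6, -0.7, -3.0]
gripper_width: 39.2
finger_force: 58.6
```

```bash
python3 - <<'E'
from h import *
need([552,-387,-8],88.2)
E
```

```text
shift mm [ -4.6   2.8 100.9] twist -0.3 | tcp [ 547.6 -389.2   93. ] phi 87.9 q7 2.31 w 39.2 F [-0.6 -0.7 -3. ] t 16.4
```

Call:
arm_command(plan=[[-0.004,0.003,0.02,0],[-0.004,0.003,0.045,0],[-0.004,0.003,0.065,0],[-0.004,0.003,0.08,0],[-0.004,0.003,0.09,0]])

```text
time_s: 16.85
ee_pos: [553.3, -378.9, 1.1]
eef_rot: [[-0.999, 0.032, -0.004], [0.032, 0.999, 0.002], [0.004, 0.002, -1.0]]
ft_force: [-0.7, -0.0, -2.9]
gripper_width: 38.8
finger_force: 58.6
```

Call:
arm_command(plan=[[0,0,0.003,0],[0,0,0.006,0],[0,0,0.009,0],[0,0,0.011,0],[0,0,0.011,0]])

```text
time_s: 17.27
ee_pos: [555.7, -379.9, -6.5]
eef_rot: [[-0.999, 0.032, 0.001], [0.032, 0.999, -0.0], [-0.001, -0.0, -1.0]]
ft_force: [-0.3, 0.2, -3.2]
gripper_width: 39.0
finger_force: 58.6
```

Call:
arm_command(plan=[[0,0,0.001,0],[0,0,0.002,0],[0,0,0.002,0],[0,0,0.002,0],[0,0,0.002,0]])

```text
time_s: 17.68
ee_pos: [555.4, -379.8, -8.9]
eef_rot: [[-0.999, 0.032, 0.0], [0.032, 0.999, -0.0], [-0.0, -0.0, -1.0]]
ft_force: [0.1, 0.2, -3.6]
gripper_width: 39.1
finger_force: 58.6
```

Call:
arm_command(plan=[[0,-0.003,0,0],[0,-0.006,0,0],[0,-0.006,0.001,0],[0,-0.006,0.002,0],[0,-0.006,0.003,0]])

```text
time_s: 18.1
ee_pos: [555.0, -386.7, -10.6]
eef_rot: [[-0.999, 0.033, 0.0], [0.033, 0.999, -0.0], [-0.0, -0.0, -1.0]]
ft_force: [-5.6, 2.1, 11.1]
gripper_width: 38.8
finger_force: 60.3
```

Call:
arm_command(plan=[[0,0,0,0],[0,0,0,0],[0,0,0,0],[0,0,0,0],[0,0,0,0]], jaw=0.6)

```text
time_s: 18.52
ee_pos: [555.4, -385.6, -12.1]
eef_rot: [[-0.999, 0.032, 0.0], [0.032, 0.999, 0.0], [-0.0, 0.0, -1.0]]
ft_force: [-0.0, -0.2, 0.8]
gripper_width: 51.3
finger_force: 0.0
```

Call:
arm_command(plan=[[0,0,-0.01,0],[0,0,-0.03,0],[0,0,-0.06,0],[0,0,-0.09,0],[0,0,-0.11,0]])

```text
time_s: 18.93
ee_pos: [556.1, -386.7, 101.8]
eef_rot: [[-0.999, 0.032, 0.003], [0.032, 0.999, -0.002], [-0.003, -0.002, -1.0]]
ft_force: [0.2, -0.8, -0.4]
gripper_width: 51.1
finger_force: 0.0
```

```bash
python3 - <<'E'
from h import *
need(fw(-12,0,98),83.2)
E
```

```text
shift mm [ 51.2 393.7   2.9] twist 5.0 | tcp [ 556.1 -386.7  101.8] phi 88.2 q7 2.31 w 51.1 F [ 0.2 -0.8 -0.4] t 18.9
```

Call:
arm_command(plan=[[0.002,0.025,0,0],[0.006,0.06,0,0],[0.011,0.1,0,0],[0.016,0.14,0,0],[0.021,0.175,0,0]], jaw=0.66)

```text
time_s: 19.35
ee_pos: [539.7, -207.6, 98.6]
eef_rot: [[-1.0, 0.031, 0.001], [0.031, 1.0, 0.001], [-0.001, 0.001, -1.0]]
ft_force: [0.6, 0.3, -0.3]
gripper_width: 56.2
finger_force: 0.0
```

Call:
arm_command(plan=[[0.005,0.039,0,0],[0.01,0.078,0,0],[0.015,0.115,0,0],[0.02,0.15,0,0],[0.024,0.175,0,0]])

```text
time_s: 19.77
ee_pos: [521.1, -30.6, 98.9]
eef_rot: [[-1.0, 0.029, 0.001], [0.029, 1.0, 0.002], [-0.001, 0.002, -1.0]]
ft_force: [0.2, 0.0, -0.4]
gripper_width: 56.4
finger_force: 0.0
```

Call:
arm_command(plan=[[0.004,0.025,0,2],[0.006,0.043,0,5],[0.006,0.043,0,5],[0.006,0.043,0,5],[0.006,0.043,0,5]])

```text
time_s: 20.18
ee_pos: [517.0, 7.5, 98.5]
eef_rot: [[-0.993, 0.119, 0.001], [0.119, 0.993, -0.0], [-0.001, -0.0, -1.0]]
ft_force: [0.6, -0.0, 0.5]
gripper_width: 56.5
finger_force: 0.0
```

```bash
python3 - <<'E'
from h import *
need(fw(-12,0,-4),83.2)
E
```

```text
shift mm [ -0.4   1.  102.5] twist -0.1 | tcp [517.    7.5  98.5] phi 83.1 q7 1.44 w 56.5 F [ 0.6 -0.   0.5] t 20.2
```

Call:
arm_command(plan=[[0,0.001,0.015,0],[0,0.001,0.03,0],[0,0.001,0.045,0],[0,0.001,0.055,0],[0,0.001,0.06,0]])

```text
time_s: 20.6
ee_pos: [516.0, 8.0, 36.7]
eef_rot: [[-0.993, 0.121, -0.002], [0.121, 0.993, -0.001], [0.002, -0.001, -1.0]]
ft_force: [-1.0, -0.2, 0.0]
gripper_width: 56.4
finger_force: 0.0
```

Call:
arm_command(plan=[[0,0,0.01,0],[0,0,0.02,0],[0,0,0.03,0],[0,0,0.038,0],[0,0,0.042,0]])

```text
time_s: 21.02
ee_pos: [516.1, 9.6, -5.5]
eef_rot: [[-0.993, 0.119, -0.002], [0.119, 0.993, -0.0], [0.002, -0.001, -1.0]]
ft_force: [-1.0, -0.6, 0.1]
gripper_width: 56.3
finger_force: 0.0
```

Call:
arm_command(plan=[[0,0,0,0],[0,0,0,0],[0,0,0,0],[0,0,0,0],[0,0,0,0]], jaw=0)

```text
time_s: 21.43
ee_pos: [516.7, 9.7, -4.1]
eef_rot: [[-0.993, 0.119, -0.0], [0.119, 0.993, 0.0], [0.0, 0.0, -1.0]]
ft_force: [-0.0, -0.2, -4.6]
gripper_width: 38.6
finger_force: 51.1
```

Call:
arm_command(plan=[[0,0,-0.012,0],[0,0,-0.03,0],[0,0,-0.05,0],[0,0,-0.075,0],[0,0,-0.1,0]])

```text
time_s: 21.85
ee_pos: [516.4, 9.4, 97.5]
eef_rot: [[-0.993, 0.119, -0.0], [0.119, 0.993, -0.0], [0.0, -0.0, -1.0]]
ft_force: [-0.3, 1.1, -4.3]
gripper_width: 39.1
finger_force: 51.1
```

```bash
python3 - <<'E'
from h import *
need([553,-318,98],88.2)
E
```

```text
shift mm [ -75.4 -320.7   -0.4] twist -5.1 | tcp [516.4   9.4  97.5] phi 83.1 q7 1.43 w 39.1 F [-0.3  1.1 -4.3] t 21.9
```

Call:
arm_command(plan=[[-0.003,-0.012,0,0],[-0.008,-0.034,0,0],[-0.014,-0.06,0,0],[-0.02,-0.086,0,0],[-0.026,-0.112,0,0]])

```text
time_s: 22.27
ee_pos: [529.4, -105.6, 97.0]
eef_rot: [[-0.993, 0.118, 0.001], [0.118, 0.993, 0.0], [-0.001, 0.0, -1.0]]
ft_force: [-0.3, -0.1, -4.3]
gripper_width: 39.2
finger_force: 51.3
```

Call:
arm_command(plan=[[-0.006,-0.026,0,0],[-0.012,-0.052,0,0],[-0.018,-0.078,0,0],[-0.024,-0.104,0,0],[-0.03,-0.13,0,0]])

```text
time_s: 22.68
ee_pos: [543.7, -238.4, 96.9]
eef_rot: [[-0.993, 0.119, 0.001], [0.119, 0.993, 0.0], [-0.001, 0.0, -1.0]]
ft_force: [0.2, 0.8, -3.6]
gripper_width: 38.8
finger_force: 51.3
```

Call:
arm_command(plan=[[-0.006,-0.025,0,0],[-0.012,-0.05,0,-2],[-0.017,-0.068,0,-4],[-0.019,-0.077,0,-5],[-0.019,-0.078,0,-5]])

```text
time_s: 23.1
ee_pos: [552.4, -320.3, 96.8]
eef_rot: [[-0.999, 0.035, 0.0], [0.035, 0.999, -0.002], [-0.0, -0.002, -1.0]]
ft_force: [-1.1, -0.7, -2.6]
gripper_width: 38.9
finger_force: 51.2
```

Call:
arm_command(plan=[[0,0,0,0],[0,0,0.02,0],[0,0,0.04,0],[0,0,0.055,0],[0,0,0.06,0]])

```text
time_s: 23.52
ee_pos: [552.1, -313.6, 33.4]
eef_rot: [[-1.0, 0.03, -0.004], [0.03, 1.0, 0.003], [0.004, 0.003, -1.0]]
ft_force: [-1.0, 0.1, -4.0]
gripper_width: 39.0
finger_force: 51.2
```

```bash
python3 - <<'E'
from h import *
need([554,-317,-11],88.2)
E
```

```text
shift mm [-2.2 -3.5 44.4] twist 0.1 | tcp [ 552.1 -313.6   33.4] phi 88.3 q7 2.23 w 39.0 F [-1.   0.1 -4. ] t 23.5
```

Call:
arm_command(plan=[[0,-0.002,0.012,0],[0,-0.002,0.024,0],[0,-0.002,0.034,0],[0,-0.002,0.039,0],[0,-0.002,0.041,0]])

```text
time_s: 23.93
ee_pos: [552.6, -318.4, -6.3]
eef_rot: [[-0.999, 0.032, -0.002], [0.032, 0.999, 0.001], [0.002, 0.001, -1.0]]
ft_force: [0.1, 0.0, -3.5]
gripper_width: 39.0
finger_force: 51.3
```

Call:
arm_command(plan=[[0,0,0.001,0],[0,0,0.002,0],[0,0,0.003,0],[0,0,0.003,0],[0,0,0.003,0]])

```text
time_s: 24.35
ee_pos: [553.5, -319.1, -7.7]
eef_rot: [[-0.999, 0.032, 0.001], [0.032, 0.999, -0.0], [-0.001, -0.0, -1.0]]
ft_force: [0.4, -1.1, -4.6]
gripper_width: 39.2
finger_force: 51.3
```

Call:
arm_command(plan=[[0,0,0,0],[0,0,0,0],[0,0,0,0],[0,0,0,0],[0,0,0,0]], jaw=0.6)

```text
time_s: 24.77
ee_pos: [553.5, -319.1, -7.7]
eef_rot: [[-0.999, 0.032, 0.001], [0.032, 0.999, -0.0], [-0.001, -0.0, -1.0]]
ft_force: [0.2, 0.8, -0.6]
gripper_width: 51.4
finger_force: 0.0
```

Call:
arm_command(plan=[[0,0,-0.01,0],[0,0,-0.03,0],[0,0,-0.06,0],[0,0,-0.09,0],[0,0,-0.11,0]])

```text
time_s: 25.18
ee_pos: [554.2, -320.0, 105.8]
eef_rot: [[-0.999, 0.032, 0.003], [0.032, 0.999, -0.002], [-0.003, -0.002, -1.0]]
ft_force: [-0.2, 0.1, 1.0]
gripper_width: 51.3
finger_force: 0.0
```

```bash
python3 - <<'E'
from h import *
need(fw(-12,68,98),83.2)
E
```

```text
shift mm [ 41.4 394.8   7. ] twist 4.9 | tcp [ 554.2 -320.   105.8] phi 88.1 q7 2.2 w 51.3 F [-0.2  0.1  1. ] t 25.2
```

Call:
arm_command(plan=[[0.002,0.025,0,0],[0.006,0.06,0,0],[0.01,0.1,0,0],[0.014,0.14,0,0],[0.018,0.175,0,0]], jaw=0.66)

```text
time_s: 25.6
ee_pos: [540.7, -141.0, 102.8]
eef_rot: [[-1.0, 0.031, 0.001], [0.031, 1.0, 0.001], [-0.001, 0.001, -1.0]]
ft_force: [1.1, 0.1, 0.6]
gripper_width: 56.5
finger_force: 0.0
```

Call:
arm_command(plan=[[0.004,0.039,0,0],[0.008,0.078,0,0],[0.012,0.115,0,0],[0.016,0.15,0,0],[0.019,0.175,0,0]])

```text
time_s: 26.02
ee_pos: [527.1, 36.0, 102.9]
eef_rot: [[-1.0, 0.029, 0.001], [0.029, 1.0, 0.002], [-0.001, 0.002, -1.0]]
ft_force: [0.8, 0.2, -0.9]
gripper_width: 56.1
finger_force: 0.0
```

Call:
arm_command(plan=[[0.003,0.025,0,2],[0.004,0.045,0.005,4.9],[0.004,0.045,0.007,4.9],[0.004,0.045,0.007,4.9],[0.004,0.045,0.007,4.9]])

```text
time_s: 26.43
ee_pos: [525.0, 76.0, 95.4]
eef_rot: [[-0.993, 0.118, 0.0], [0.118, 0.993, -0.001], [-0.0, -0.001, -1.0]]
ft_force: [0.7, -0.8, -0.3]
gripper_width: 56.1
finger_force: 0.0
```

```bash
python3 - <<'E'
from h import *
need(fw(-12,68,-5),83.2)
E
```

```text
shift mm [ -0.6   0.1 100.4] twist 0.0 | tcp [525.   76.   95.4] phi 83.2 q7 1.32 w 56.1 F [ 0.7 -0.8 -0.3] t 26.4
```

Call:
arm_command(plan=[[0,0,0.015,0],[0,0,0.03,0],[0,0,0.045,0],[0,0,0.055,0],[0,0,0.06,0]])

```text
time_s: 26.85
ee_pos: [524.2, 75.4, 33.9]
eef_rot: [[-0.993, 0.119, -0.002], [0.119, 0.993, -0.001], [0.001, -0.001, -1.0]]
ft_force: [-0.8, 0.0, 0.0]
gripper_width: 56.4
finger_force: 0.0
```

Call:
arm_command(plan=[[0,0,0.01,0],[0,0,0.02,0],[0,0,0.03,0],[0,0,0.037,0],[0,0,0.04,0]])

```text
time_s: 27.27
ee_pos: [524.0, 77.0, -6.4]
eef_rot: [[-0.993, 0.117, -0.002], [0.117, 0.993, -0.001], [0.002, -0.001, -1.0]]
ft_force: [-0.8, -0.0, -0.5]
gripper_width: 55.8
finger_force: 0.0
```

Call:
arm_command(plan=[[0,0,0,0],[0,0,0,0],[0,0,0,0],[0,0,0,0],[0,0,0,0]], jaw=0)

```text
time_s: 27.68
ee_pos: [524.7, 77.1, -5.1]
eef_rot: [[-0.993, 0.117, -0.0], [0.117, 0.993, 0.0], [0.0, 0.0, -1.0]]
ft_force: [-0.1, -0.1, -2.0]
gripper_width: 39.2
finger_force: 51.0
```

Call:
arm_command(plan=[[0,0,-0.012,0],[0,0,-0.03,0],[0,0,-0.05,0],[0,0,-0.075,0],[0,0,-0.1,0]])

```text
time_s: 28.1
ee_pos: [524.4, 76.9, 96.5]
eef_rot: [[-0.993, 0.118, -0.0], [0.118, 0.993, -0.0], [0.0, -0.0, -1.0]]
ft_force: [0.5, 0.2, -2.3]
gripper_width: 38.8
finger_force: 51.0
```

```bash
python3 - <<'E'
from h import *
need([423,-350,98],83.2)
E
```

```text
shift mm [  50.5 -435.8   -1.4] twist 0.0 | tcp [524.4  76.9  96.5] phi 83.2 q7 1.31 w 38.8 F [ 0.5  0.2 -2.3] t 28.1
```

Call:
arm_command(plan=[[0,-0.012,0,0],[0,-0.035,0,0],[0,-0.062,0,0],[0,-0.09,0,0],[0,-0.12,0,0]])

```text
time_s: 28.52
ee_pos: [510.0, -43.2, 94.9]
eef_rot: [[-0.993, 0.116, -0.0], [0.116, 0.993, 0.0], [0.0, 0.0, -1.0]]
ft_force: [-0.5, -0.6, -2.0]
gripper_width: 38.9
finger_force: 51.2
```

Call:
arm_command(plan=[[0,-0.03,0,0],[0,-0.06,0,0],[0,-0.09,0,0],[0,-0.12,0,0],[0,-0.15,0,0]])

```text
time_s: 28.93
ee_pos: [492.1, -192.8, 94.9]
eef_rot: [[-0.993, 0.118, -0.0], [0.118, 0.993, 0.0], [0.0, 0.0, -1.0]]
ft_force: [0.1, -0.1, -3.1]
gripper_width: 39.0
finger_force: 51.2
```

Call:
arm_command(plan=[[0.005,-0.03,0,0],[0.015,-0.06,0,0],[0.025,-0.09,0,0],[0.035,-0.115,0,0],[0.042,-0.14,0,0]])

```text
time_s: 29.35
ee_pos: [432.7, -326.8, 94.8]
eef_rot: [[-0.993, 0.119, -0.001], [0.119, 0.993, 0.001], [0.001, 0.0, -1.0]]
ft_force: [0.2, -0.6, -1.8]
gripper_width: 39.0
finger_force: 51.2
```

Call:
arm_command(plan=[[0.005,-0.018,0,0],[0.008,-0.025,0,0],[0.008,-0.025,0.0,0],[0.008,-0.025,0.02,0],[0.008,-0.025,0.04,0]])

```text
time_s: 29.77
ee_pos: [426.2, -347.9, 55.4]
eef_rot: [[-0.993, 0.115, 0.003], [0.115, 0.993, 0.0], [-0.003, 0.001, -1.0]]
ft_force: [0.2, -0.1, -3.5]
gripper_width: 38.9
finger_force: 51.4
```

```bash
python3 - <<'E'
from h import *
need([423,-350,-9],83.2)
E
```

```text
shift mm [ 3.1 -2.5 64.4] twist 0.2 | tcp [ 426.2 -347.9   55.4] phi 83.4 q7 2.27 w 38.9 F [ 0.2 -0.1 -3.5] t 29.8
```

Call:
arm_command(plan=[[0.003,-0.002,0.015,0],[0.003,-0.002,0.03,0],[0.003,-0.002,0.045,0],[0.003,-0.002,0.057,0],[0.003,-0.002,0.061,0]])

```text
time_s: 30.18
ee_pos: [420.7, -348.0, -8.1]
eef_rot: [[-0.993, 0.115, -0.003], [0.115, 0.993, 0.003], [0.003, 0.002, -1.0]]
ft_force: [-0.1, 0.6, -2.0]
gripper_width: 39.4
finger_force: 51.2
```

Call:
arm_command(plan=[[0,0,0.001,0],[0,0,0.002,0],[0,0,0.003,0],[0,0,0.004,0],[0,0,0.004,0]])

```text
time_s: 30.6
ee_pos: [421.4, -350.8, -9.6]
eef_rot: [[-0.993, 0.117, 0.001], [0.117, 0.993, -0.0], [-0.001, -0.0, -1.0]]
ft_force: [-0.7, 0.8, -2.5]
gripper_width: 39.2
finger_force: 51.2
```

Call:
arm_command(plan=[[0,0,0,0],[0,0,0,0],[0,0,0,0],[0,0,0,0],[0,0,0,0]], jaw=0.6)

```text
time_s: 31.02
ee_pos: [421.2, -350.8, -9.8]
eef_rot: [[-0.993, 0.117, 0.001], [0.117, 0.993, -0.0], [-0.001, -0.0, -1.0]]
ft_force: [-0.3, -0.6, -0.6]
gripper_width: 51.0
finger_force: 0.0
```

Call:
arm_command(plan=[[0,0,-0.01,0],[0,0,-0.03,0],[0,0,-0.06,0],[0,0,-0.09,0],[0,0,-0.12,0]])

```text
time_s: 31.43
ee_pos: [420.5, -350.8, 111.8]
eef_rot: [[-0.993, 0.118, -0.0], [0.118, 0.993, -0.0], [0.0, -0.0, -1.0]]
ft_force: [1.8, 0.9, 0.2]
gripper_width: 50.9
finger_force: 0.0
```

```bash
python3 - <<'E'
from h import *
need(fw(-12,68,98),0)
im=camera("top")[:,:,::-1]; cv2.imwrite("pics/t4_full.png",im)
b=cv2.resize(im[150:350,90:500],None,fx=1.95,fy=1.95,interpolation=2);cv2.imwrite("pics/t4.png",b)
E
```

```text
shift mm [-54.1 436.2  13.7] twist 83.2 | tcp [ 420.5 -350.8  111.8] phi 83.2 q7 2.23 w 50.9 F [1.8 0.9 0.2] t 31.4
```

View pics/t4.png

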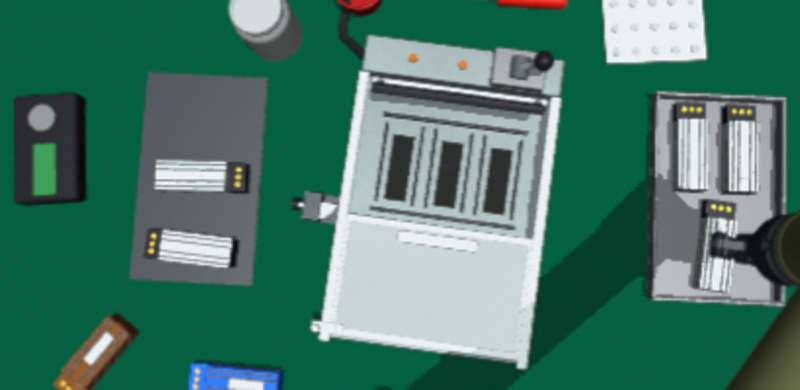

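```bash
cat >> h.py <<'E'
def drivers_on_pad(im):
    "BGR top picture -> list of (origin xy, yaw deg) from white ribs body (z38) and brass screws (z25)"
    hsv=cv2.cvtColor(im,cv2.COLOR_BGR2HSV); roi=np.zeros(im.shape[:2],np.uint8); roi[185:310,130:245]=255
    w=cv2.morphologyEx(((hsv[...,2]>150)&(hsv[...,1]<60)&(roi>0)).astype(np.uint8),cv2.MORPH_CLOSE,np.ones((5,5)))
    y=((hsv[...,0]>15)&(hsv[...,0]<35)&(hsv[...,1]>120)&(hsv[...,2]>110)&(roi>0)).astype(np.uint8)
    n,_,st,ce=cv2.connectedComponentsWithStats(cv2.dilate(y,np.ones((5,5)))); scr=[ce[i] for i in range(1,n)]
    out=[]
    for c in cv2.findContours(w,cv2.RETR_EXTERNAL,cv2.CHAIN_APPROX_NONE)[0]:
        if cv2.contourArea(c)<250: continue
        P3=onz("top",c.reshape(-1,2).astype(float),38)[:,:2].astype(np.float32)
        (cx,cy),(a,b),_=cv2.minAreaRect(P3); box=cv2.boxPoints(cv2.minAreaRect(P3)); e=box[1]-box[0],box[2]-box[1]
        ax=max(e,key=np.linalg.norm); ax/=np.linalg.norm(ax); m=np.array([cx,cy])
        s=min(scr,key=lambda q:np.linalg.norm(onz("top",[q],25)[0,:2]-m)); sp=onz("top",[s],25)[0,:2]
        if ax@(sp-m)<0: ax=-ax
        out.append((m+12.5*ax,np.degrees(np.arctan2(ax[1],ax[0])),(a,b),sp)); 
    return out
E
python3 - <<'E'
from h import *
im=cv2.imread("pics/t4_full.png")
for d in drivers_on_pad(im): print(*d)
g=im.max(2); m=np.zeros_like(g); m[215:265,280:360]=(g[215:265,280:360]<62)*255
for c in cv2.findContours(m,cv2.RETR_EXTERNAL,cv2.CHAIN_APPROX_NONE)[0]:
    if cv2.contourArea(c)>100:
        P3=onz("top",c.reshape(-1,2).astype(float),12)[:,:2].astype(np.float32); r=cv2.minAreaRect(P3); p=np.r_[r[0],0]
        print("slot",r,wf(p))
E
```

```text
[417.4 357. ] 84.05467 (94.63636779785156, 39.8094482421875) [422.6 407.4]
[515.3 344.1] -89.03546 (39.68033218383789, 95.43099975585938) [515.  294.7]
slot ((517.2047119140625, -58.7999382019043), (23.805496215820312, 84.38842010498047), 82.67642974853516) [[ -4.4 -66.8   0. ]]
slot ((525.357177734375, 8.703847885131836), (23.538373947143555, 84.65171813964844), 83.3127670288086) [[-4.3  1.2  0. ]]
slot ((533.309814453125, 76.5595703125), (23.95880126953125, 85.79700469970703), 82.6625747680664) [[-4.5 69.5  0. ]]
```

```bash
python3 - <<'E'
from h import *
im=cv2.imread("pics/t4_full.png"); g=cv2.cvtColor(im,cv2.COLOR_BGR2GRAY).astype(np.float32)
xs=np.arange(-84,92,2.)
for z,ys in((20,(-68,0,68)),):
  for y in ys:
    acc=np.mean([cv2.remap(g,*[v.astype(np.float32)[None] for v in proj("top",[fw(x,y+d,z) for x in xs]).T],cv2.INTER_LINEAR)[0] for d in(-16,-10,-5,0,5,10,16)],0)
    print(y,' '.join(f"{int(x)}:{int(a)}" for x,a in zip(xs,acc)))
ys=np.arange(-100,102,2.)
acc=np.mean([cv2.remap(g,*[v.astype(np.float32)[None] for v in proj("top",[fw(x,y,20) for y in ys]).T],cv2.INTER_LINEAR)[0] for x in(-40,-20,0,20)],0)
print(' '.join(f"{int(x)}:{int(a)}" for x,a in zip(ys,acc)))
E
```

```text
-68 -84:234 -82:238 -80:235 -78:214 -76:189 -74:191 -72:190 -70:177 -68:128 -66:98 -64:102 -62:144 -60:182 -58:191 -56:192 -54:190 -52:180 -50:140 -48:97 -46:79 -44:75 -42:74 -40:75 -38:75 -36:75 -34:76 -32:76 -30:77 -28:78 -26:76 -24:75 -22:74 -20:74 -18:75 -16:77 -14:77 -12:79 -10:78 -8:77 -6:76 -4:74 -2:74 0:76 2:78 4:78 6:78 8:77 10:78 12:77 14:75 16:74 18:75 20:75 22:76 24:77 26:77 28:78 30:78 32:76 34:76 36:80 38:103 40:152 42:180 44:186 46:187 48:187 50:187 52:187 54:187 56:187 58:185 60:175 62:130 64:90 66:90 68:116 70:165 72:184 74:187 76:187 78:186 80:182 82:161 84:130 86:119 88:116 90:113
0 -84:234 -82:238 -80:235 -78:212 -76:180 -74:186 -72:189 -70:177 -68:133 -66:99 -64:101 -62:141 -60:181 -58:190 -56:191 -54:189 -52:178 -50:136 -48:94 -46:80 -44:78 -42:78 -40:77 -38:75 -36:74 -34:74 -32:74 -30:76 -28:78 -26:78 -24:78 -22:78 -20:77 -18:75 -16:74 -14:74 -12:76 -10:77 -8:78 -6:78 -4:78 -2:78 0:77 2:75 4:76 6:78 8:78 10:78 12:79 14:79 16:77 18:75 20:75 22:75 24:76 26:76 28:76 30:76 32:77 34:77 36:81 38:102 40:143 42:175 44:182 46:183 48:183 50:183 52:184 54:184 56:184 58:18
[... 724 characters left out ...]
1 -98:186 -96:171 -94:137 -92:113 -90:111 -88:146 -86:172 -84:168 -82:136 -80:81 -78:57 -76:47 -74:46 -72:46 -70:46 -68:46 -66:46 -64:46 -62:46 -60:45 -58:46 -56:50 -54:76 -52:115 -50:156 -48:181 -46:165 -44:133 -42:107 -40:129 -38:162 -36:181 -34:187 -32:188 -30:185 -28:172 -26:145 -24:104 -22:124 -20:155 -18:178 -16:167 -14:129 -12:87 -10:54 -8:47 -6:46 -4:46 -2:46 0:46 2:45 4:46 6:46 8:46 10:46 12:55 14:77 16:129 18:165 20:178 22:164 24:132 26:116 28:126 30:158 32:180 34:188 36:188 38:184 40:159 42:121 44:103 46:131 48:165 50:175 52:160 54:123 56:76 58:53 60:46 62:46 64:46 66:46 68:46 70:46 72:46 74:46 76:46 78:46 80:60 82:97 84:146 86:180 88:183 90:165 92:134 94:103 96:130 98:163 100:187
```

Call:
arm_command(plan=[[0,0.025,0,0],[0,0.06,0,0],[0,0.1,0,0],[0,0.14,0,0],[0,0.18,0,0]], jaw=0.8)

```text
time_s: 31.9
ee_pos: [442.1, -170.5, 110.7]
eef_rot: [[-0.993, 0.118, 0.002], [0.118, 0.993, 0.0], [-0.002, 0.0, -1.0]]
ft_force: [0.7, 0.8, 0.4]
gripper_width: 68.4
finger_force: 0.0
```

Call:
arm_command(plan=[[0,0.04,0,0],[0,0.08,0,0],[0,0.12,0,0],[0,0.16,0,0],[0,0.2,0,0]])

```text
time_s: 32.32
ee_pos: [465.6, 28.5, 110.8]
eef_rot: [[-0.993, 0.118, 0.002], [0.118, 0.993, 0.001], [-0.002, 0.001, -1.0]]
ft_force: [0.2, -0.0, 0.6]
gripper_width: 68.5
finger_force: 0.0
```

Call:
arm_command(plan=[[0,0.04,0,0],[0,0.08,0,0],[-0.003,0.12,0,0],[-0.006,0.16,0,0],[-0.01,0.2,0,0]])

```text
time_s: 32.73
ee_pos: [499.0, 226.1, 110.7]
eef_rot: [[-0.993, 0.117, 0.001], [0.117, 0.993, 0.001], [-0.001, 0.001, -1.0]]
ft_force: [0.7, -0.5, -0.3]
gripper_width: 68.3
finger_force: 0.0
```

Call:
arm_command(plan=[[0,0.038,0,6],[0,0.076,0,13],[0,0.11,0,20],[0,0.128,0,27],[0,0.133,0,34]])

```text
time_s: 33.15
ee_pos: [513.3, 361.5, 110.0]
eef_rot: [[-0.757, 0.653, 0.0], [0.653, 0.757, 0.002], [0.001, 0.002, -1.0]]
ft_force: [0.1, -0.4, 0.2]
gripper_width: 68.4
finger_force: 0.0
```

Call:
arm_command(plan=[[0,0,0,6],[0,0,0,13],[0,0,0,20],[0,0,0,27],[0,0,0,34]])

```text
time_s: 33.57
ee_pos: [514.7, 356.1, 110.5]
eef_rot: [[-0.257, 0.966, 0.001], [0.966, 0.257, -0.0], [-0.0, 0.001, -1.0]]
ft_force: [0.4, 0.4, 0.2]
gripper_width: 68.3
finger_force: 0.0
```

Call:
arm_command(plan=[[0,0,0,6],[0,0,0,11],[0,0,0,14],[0,0,0,14],[0,0,0,14]])

```text
time_s: 33.98
ee_pos: [514.6, 356.3, 110.4]
eef_rot: [[-0.024, 1.0, 0.001], [1.0, 0.024, 0.0], [0.0, 0.001, -1.0]]
ft_force: [-0.0, -0.2, 0.3]
gripper_width: 68.4
finger_force: 0.0
```

```bash
sed -i 's/O=np.array(\[529.5,7.\])/O=np.array([529.6,8.])/' h.py; python3 - <<'E'
from h import *
need([515.1,356.6,60],1.0)
im=camera("top")[:,:,::-1]; cv2.imwrite("pics/t5_full.png",im)
for d in drivers_on_pad(im): print(*d)
E
```

```text
shift mm [ 0.3  0.5 50.4] twist 0.4 | tcp [514.6 356.3 110.4] phi 1.4 q7 -0.53 w 68.4 F [-0.  -0.2  0.3] t 34.0
[417.2 357.2] 84.463646 (93.42353820800781, 38.895233154296875) [422.6 407.4]
[514. 343.] -89.030174 (37.00468063354492, 93.1941146850586) [515.  294.6]
```

Call:
arm_command(plan=[[0,0,0.02,0.4],[0,0,0.045,0.4],[0,0,0.07,0.4],[0,0,0.085,0.4],[0,0,0.095,0.4]])

```text
time_s: 34.45
ee_pos: [513.3, 355.4, 12.8]
eef_rot: [[-0.016, 1.0, -0.002], [1.0, 0.016, -0.002], [-0.002, -0.002, -1.0]]
ft_force: [0.1, -1.0, -0.2]
gripper_width: 68.3
finger_force: 0.0
```

Call:
arm_command(plan=[[0,0,0.008,0],[0,0,0.016,0],[0,0,0.024,0],[0,0,0.029,0],[0,0,0.029,0]])

```text
time_s: 34.87
ee_pos: [514.0, 356.0, -14.9]
eef_rot: [[-0.015, 1.0, -0.001], [1.0, 0.015, -0.001], [-0.001, -0.001, -1.0]]
ft_force: [0.2, -0.6, -0.8]
gripper_width: 68.2
finger_force: 0.0
```

Call:
arm_command(plan=[[0,0,0,0],[0,0,0,0],[0,0,0,0],[0,0,0,0],[0,0,0,0]], jaw=0, grip_force=60)

```text
time_s: 35.28
ee_pos: [515.2, 356.8, -13.0]
eef_rot: [[-0.015, 1.0, 0.001], [1.0, 0.015, 0.001], [0.001, 0.001, -1.0]]
ft_force: [0.2, 0.2, 4.1]
gripper_width: 38.8
finger_force: 62.6
```

```bash
python3 - <<'E'
from h import *
need([515.1,356.6,60],1.0)
E
```

```text
shift mm [ -0.2   0.  -73. ] twist -0.1 | tcp [515.2 356.8 -13. ] phi 0.9 q7 -0.5 w 38.8 F [0.2 0.2 4.1] t 35.3
```

Call:
arm_command(plan=[[0,0,-0.012,0],[0,0,-0.035,0],[0,0,-0.065,0],[0,0,-0.095,0],[0,0,-0.12,0]])

```text
time_s: 35.7
ee_pos: [514.2, 356.0, 107.8]
eef_rot: [[-0.015, 1.0, 0.0], [1.0, 0.015, -0.0], [-0.0, 0.0, -1.0]]
ft_force: [1.1, 0.4, -3.3]
gripper_width: 39.0
finger_force: 61.9
```

Call:
arm_command(plan=[[-0.012,0,0,-2],[-0.034,0,0,-6],[-0.06,0,0,-11],[-0.086,0,0,-16],[-0.112,0,0,-21]])

```text
time_s: 36.12
ee_pos: [515.3, 242.8, 105.7]
eef_rot: [[-0.377, 0.926, -0.001], [0.926, 0.377, -0.001], [-0.0, -0.001, -1.0]]
ft_force: [0.4, -0.7, -2.6]
gripper_width: 38.5
finger_force: 62.0
```

```bash
python3 - <<'E'
from h import *
need(fw(-12.7,0,105),83.2)
E
```

```text
shift mm [-216.8  -86.3    0.9] twist -61.1 | tcp [515.3 242.8 105.7] phi 22.1 q7 -0.03 w 38.5 F [ 0.4 -0.7 -2.6] t 36.1
```

Call:
arm_command(plan=[[-0.022,-0.009,0,-5],[-0.044,-0.018,0,-10],[-0.066,-0.026,0,-15],[-0.088,-0.035,0,-20],[-0.11,-0.044,0,-25]])

```text
time_s: 36.53
ee_pos: [515.4, 124.4, 105.8]
eef_rot: [[-0.733, 0.681, -0.001], [0.681, 0.733, -0.0], [0.001, -0.001, -1.0]]
ft_force: [0.1, -0.6, -3.1]
gripper_width: 38.7
finger_force: 62.0
```

```bash
python3 - <<'E'
from h import *
need(fw(-12.7,0,105),83.2)
E
```

```text
shift mm [-79.3 -83.1   0.9] twist -36.1 | tcp [515.4 124.4 105.8] phi 47.1 q7 0.59 w 38.7 F [ 0.1 -0.6 -3.1] t 36.5
```

Call:
arm_command(plan=[[-0.018,-0.019,0,-7],[-0.036,-0.038,0,-14],[-0.054,-0.057,0,-21],[-0.07,-0.074,0,-28],[-0.079,-0.083,0,-35]])

```text
time_s: 36.95
ee_pos: [516.1, 7.3, 106.0]
eef_rot: [[-0.99, 0.139, -0.001], [0.139, 0.99, -0.001], [0.001, -0.001, -1.0]]
ft_force: [0.1, -1.1, -3.2]
gripper_width: 38.6
finger_force: 62.0
```

Call:
arm_command(plan=[[0,0,0,-1],[0,0,0,-1],[0,0,0,-1],[0,0,0,-1],[0,0,0,-1]])

```text
time_s: 37.37
ee_pos: [517.0, 12.7, 105.8]
eef_rot: [[-0.992, 0.123, -0.0], [0.123, 0.992, 0.0], [0.0, 0.0, -1.0]]
ft_force: [-0.2, -0.2, -3.4]
gripper_width: 38.7
finger_force: 61.8
```

```bash
python3 - <<'E'
from h import *
need(fw(-12.7,0,5),83.2)
E
```

```text
shift mm [ -0.4  -3.2 100.8] twist -0.3 | tcp [517.   12.7 105.8] phi 82.9 q7 1.42 w 38.7 F [-0.2 -0.2 -3.4] t 37.4
```

Call:
arm_command(plan=[[0,-0.003,0.01,-0.3],[0,-0.003,0.03,-0.3],[0,-0.003,0.055,-0.3],[0,-0.003,0.075,-0.3],[0,-0.003,0.088,-0.3]])

```text
time_s: 37.78
ee_pos: [514.9, 8.4, 15.0]
eef_rot: [[-0.993, 0.119, -0.003], [0.119, 0.993, -0.001], [0.003, -0.001, -1.0]]
ft_force: [-0.8, 1.1, -3.7]
gripper_width: 38.9
finger_force: 61.8
```

Call:
arm_command(plan=[[0,0,0.002,0],[0,0,0.004,0],[0,0,0.004,0],[0,0,0.004,0],[0,0,0.004,0]])

```text
time_s: 38.2
ee_pos: [517.9, 8.4, 15.0]
eef_rot: [[-0.993, 0.119, 0.002], [0.119, 0.993, 0.0], [-0.002, 0.001, -1.0]]
ft_force: [-0.8, 0.2, -3.1]
gripper_width: 39.0
finger_force: 61.7
```

```bash
python3 - <<'E'
from h import *
need(fw(-12.7,0,-3.5),83.2)
a=snap("scene","s6",(270,185,390,275),6)
E
```

```text
shift mm [ 1.   0.9 18.5] twist -0.0 | tcp [517.9   8.4  15. ] phi 83.2 q7 1.48 w 39.0 F [-0.8  0.2 -3.1] t 38.2
```

View pics/s6.png

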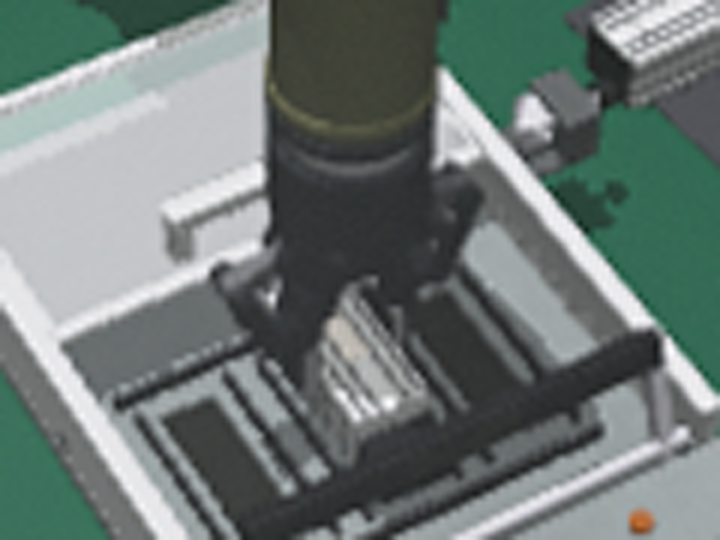

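Call:
arm_command(plan=[[0.001,0.001,0.003,0],[0.001,0.001,0.006,0],[0.001,0.001,0.009,0],[0.001,0.001,0.011,0],[0.001,0.001,0.011,0]])

```text
time_s: 38.67
ee_pos: [515.4, 9.3, 2.2]
eef_rot: [[-0.993, 0.119, -0.001], [0.119, 0.993, -0.0], [0.001, -0.0, -1.0]]
ft_force: [-0.2, -0.0, -3.0]
gripper_width: 38.7
finger_force: 61.7
```

Call:
arm_command(plan=[[0,0,0.002,0],[0,0,0.004,0],[0,0,0.006,0],[0,0,0.007,0],[0,0,0.007,0]])

```text
time_s: 39.08
ee_pos: [516.2, 9.4, -1.1]
eef_rot: [[-0.993, 0.119, -0.001], [0.119, 0.993, 0.001], [0.001, 0.001, -1.0]]
ft_force: [-10.9, -0.2, 23.3]
gripper_width: 38.7
finger_force: 65.0
```

```bash
python3 - <<'E'
from h import *
need(fw(-12.7,0,-3.5),83.2)
E
```

```text
shift mm [-0.8  0.2  2.4] twist -0.0 | tcp [516.2   9.4  -1.1] phi 83.2 q7 1.49 w 38.7 F [-10.9  -0.2  23.3] t 39.1
```

Call:
arm_command(plan=[[0,0,-0.001,0],[0,0,-0.002,0],[0,0,-0.002,0],[0,0,-0.002,0],[0,0,-0.002,0]])

```text
time_s: 39.5
ee_pos: [516.2, 9.4, -1.0]
eef_rot: [[-0.993, 0.119, 0.0], [0.119, 0.993, 0.001], [-0.0, 0.001, -1.0]]
ft_force: [-5.5, -0.7, 7.7]
gripper_width: 39.3
finger_force: 63.3
```

Call:
arm_command(plan=[[0,0,0,0],[0,0,0,0],[0,0,0,0],[0,0,0,0],[0,0,0,0]], jaw=0.62)

```text
time_s: 39.92
ee_pos: [516.1, 9.4, -2.1]
eef_rot: [[-0.993, 0.119, 0.0], [0.119, 0.993, -0.0], [-0.0, 0.0, -1.0]]
ft_force: [0.6, -0.1, -0.5]
gripper_width: 52.9
finger_force: 0.0
```

Call:
arm_command(plan=[[0,0,-0.008,0],[0,0,-0.03,0],[0,0,-0.06,0],[0,0,-0.09,0],[0,0,-0.115,0]])

```text
time_s: 40.33
ee_pos: [516.5, 9.2, 115.5]
eef_rot: [[-0.993, 0.119, 0.002], [0.119, 0.993, 0.0], [-0.002, 0.0, -1.0]]
ft_force: [1.0, 0.1, -0.1]
gripper_width: 53.0
finger_force: 0.0
```

Call:
arm_command(plan=[[0,0.038,0,0],[0,0.077,0,0],[0,0.115,0,0],[0,0.154,0,0],[0,0.19,0,0]])

```text
time_s: 40.75
ee_pos: [538.7, 200.5, 113.9]
eef_rot: [[-0.993, 0.119, 0.001], [0.119, 0.993, 0.001], [-0.001, 0.001, -1.0]]
ft_force: [0.6, -0.3, -0.2]
gripper_width: 52.9
finger_force: 0.0
```

```bash
python3 - <<'E'
from h import *
im=camera("top")[:,:,::-1]; cv2.imwrite("pics/t7_full.png",im)
for d in drivers_on_pad(im): print(*d)
a=im[190:290,270:380]; s=camera("scene")[:,:,::-1]; cv2.imwrite("pics/s7_full.png",s); b=s[190:290,270:380]
cv2.imwrite("pics/st7.png",cv2.resize(np.hstack([a,b]),None,fx=3.6,fy=3.6,interpolation=2)); need(fw(0,0,100))
E
```

```text
shift mm [ -13.6 -198.4   12.5] twist 0 | tcp [537.6 206.7 113.3] phi 83.8 q7 1.11 w 53.0 F [-0.1  0.3 -0.1] t 40.9
```

View pics/st7.png

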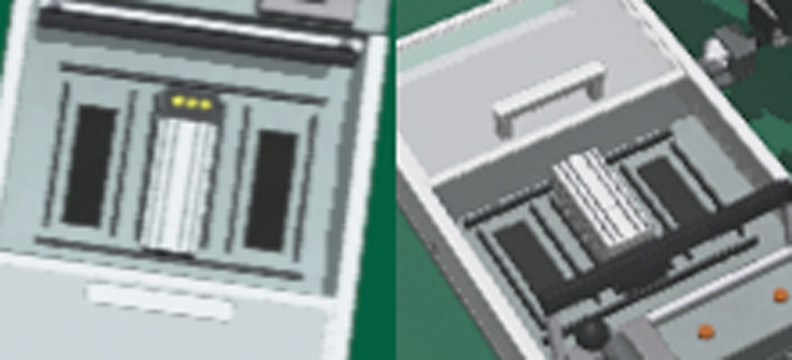

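```bash
cat >> h.py <<'E'
def seated(im):
    hsv=cv2.cvtColor(im,cv2.COLOR_BGR2HSV); y=np.zeros(im.shape[:2],np.uint8)
    y[205:240,275:365]=((hsv[...,0]>15)&(hsv[...,0]<35)&(hsv[...,1]>120)&(hsv[...,2]>110))[205:240,275:365]
    n,_,st,ce=cv2.connectedComponentsWithStats(cv2.dilate(y,np.ones((5,3))))
    for i in range(1,n):
        if st[i,4]>20: print("screws",wf(onz("top",[ce[i]],37)))
    w=np.zeros(im.shape[:2],np.uint8); w[205:268,275:365]=((hsv[...,2]>215)&(hsv[...,1]<40))[205:268,275:365]*255
    w=cv2.morphologyEx(w,cv2.MORPH_CLOSE,np.ones((3,3)))
    for c in cv2.findContours(w,cv2.RETR_EXTERNAL,cv2.CHAIN_APPROX_NONE)[0]:
        if cv2.contourArea(c)>200:
            r=cv2.minAreaRect(onz("top",c.reshape(-1,2).astype(float),50)[:,:2].astype(np.float32)); print("body",wf(np.r_[r[0],0]),r[1],r[2])
E
python3 - <<'E'
from h import *
for f in("top0","t7_full"): print(f); seated(cv2.imread(f"pics/{f}.png"))
E
```

```text
top0
screws [[50.  68.7 37. ]]
screws [[51.  1. 37.]]
screws [[ 50.6 -68.2  37. ]]
body [[-18.5  -1.8   0. ]] (124.83503723144531, 230.60845947265625) 1.0318797826766968
t7_full
screws [[48.8 -0.6 37. ]]
body [[-14.2  -0.8   0. ]] (35.205604553222656, 92.34971618652344) 81.55514526367188
```

Call:
arm_command(plan=[[0.01,0.036,0,7],[0.02,0.073,0,14],[0.03,0.109,0,21],[0.04,0.14,0,28],[0.04,0.145,0,35]], jaw=0.8)

```text
time_s: 41.27
ee_pos: [512.5, 355.0, 113.2]
eef_rot: [[-0.747, 0.665, -0.001], [0.665, 0.747, 0.004], [0.004, 0.002, -1.0]]
ft_force: [-0.7, 1.9, 0.1]
gripper_width: 68.4
finger_force: 0.0
```

Call:
arm_command(plan=[[0,0,0,7],[0,0,0,14],[0,0,0,21],[0,0,0,28],[0,0,0,35]])

```text
time_s: 41.68
ee_pos: [516.3, 346.2, 113.4]
eef_rot: [[-0.222, 0.975, 0.0], [0.975, 0.222, -0.0], [-0.0, 0.0, -1.0]]
ft_force: [-0.2, 0.4, -1.0]
gripper_width: 68.2
finger_force: 0.0
```

Call:
arm_command(plan=[[0,0,0,7],[0,0,0,13],[0,0,0,19],[0,0,0,19.6],[0,0,0,19.6]])

```text
time_s: 42.1
ee_pos: [516.2, 346.5, 113.3]
eef_rot: [[0.11, 0.994, 0.0], [0.994, -0.11, -0.0], [0.0, 0.0, -1.0]]
ft_force: [0.2, -0.2, -0.3]
gripper_width: 68.1
finger_force: 0.0
```

```bash
python3 - <<'E'
from h import *
im=camera("top")[:,:,::-1]; cv2.imwrite("pics/t8_full.png",im)
for d in drivers_on_pad(im): print(*d)
d=drivers_on_pad(im)[0]; a=np.radians(d[1]); t=d[0]-12.5*np.array([np.cos(a),np.sin(a)]); print(t)
need([*t,110],d[1]-90)
E
```

```text
[429.3 318.7] 85.40197 (93.20272827148438, 39.680912017822266) [433.9 369.7]
[428.3 306.2]
shift mm [-49.7 -83.    3.2] twist -1.7 | tcp [516.2 346.5 113.2] phi -6.3 q7 -0.63 w 68.7 F [ 1.1 -0.3 -0.8] t 42.1
```

Call:
arm_command(plan=[[-0.015,-0.025,0,-1],[-0.03,-0.05,0,-1.7],[-0.045,-0.075,0,-1.7],[-0.05,-0.083,0,-1.7],[-0.05,-0.083,0,-1.7]])

```text
time_s: 42.57
ee_pos: [426.1, 305.8, 113.2]
eef_rot: [[0.08, 0.997, -0.001], [0.997, -0.08, 0.001], [0.001, -0.001, -1.0]]
ft_force: [-0.9, 0.1, 0.4]
gripper_width: 68.5
finger_force: 0.0
```

Call:
arm_command(plan=[[0,0,0.01,0],[0,0,0.03,0],[0,0,0.05,0],[0,0,0.06,0],[0,0,0.06,0]])

```text
time_s: 42.98
ee_pos: [427.4, 305.1, 50.1]
eef_rot: [[0.082, 0.997, -0.003], [0.997, -0.082, -0.004], [-0.004, -0.002, -1.0]]
ft_force: [-0.6, 0.1, 0.3]
gripper_width: 68.4
finger_force: 0.0
```

```bash
python3 - <<'E'
from h import *
im=camera("top")[:,:,::-1]; cv2.imwrite("pics/t9_full.png",im)
for d in drivers_on_pad(im): print(*d)
need([428.3,306.2,-14],-4.6)
E
```

```text
Traceback (most recent call last):
  File "h.py", line 47, in drivers_on_pad
    s=min(scr,key=lambda q:np.linalg.norm(onz("top",[q],25)[0,:2]-m)); sp=onz("top",[s],25)[0,:2]
ValueError: min() iterable argument is empty
```

Call:
arm_command(plan=[[0,0.001,0.015,0],[0,0.001,0.03,0],[0,0.001,0.045,0],[0,0.001,0.058,0],[0,0.001,0.064,0]])

```text
time_s: 43.45
ee_pos: [429.4, 306.4, -11.6]
eef_rot: [[0.082, 0.997, 0.0], [0.997, -0.082, -0.0], [-0.0, 0.0, -1.0]]
ft_force: [-0.9, -0.1, 1.0]
gripper_width: 68.4
finger_force: 0.0
```

Call:
arm_command(plan=[[0,0,0,0],[0,0,0,0],[0,0,0,0],[0,0,0,0],[0,0,0,0]], jaw=0, grip_force=60)

```text
time_s: 43.87
ee_pos: [430.1, 307.1, -9.7]
eef_rot: [[0.083, 0.997, 0.002], [0.997, -0.083, 0.002], [0.002, 0.002, -1.0]]
ft_force: [0.3, -0.5, 3.6]
gripper_width: 38.4
finger_force: 62.3
```

```bash
python3 - <<'E'
from h import *
need([428.3,306.2,-14],-4.6)
E
```

```text
shift mm [-1.  -1.7  4.3] twist -0.1 | tcp [430.1 307.1  -9.7] phi -4.7 q7 -0.63 w 38.4 F [ 0.3 -0.5  3.6] t 43.9
```

Call:
arm_command(plan=[[0,0,-0.012,0],[0,0,-0.035,0],[0,0,-0.065,0],[0,0,-0.095,0],[0,0,-0.12,0]])

```text
time_s: 44.28
ee_pos: [429.1, 306.1, 111.4]
eef_rot: [[0.083, 0.997, 0.001], [0.997, -0.083, 0.001], [0.001, 0.001, -1.0]]
ft_force: [0.5, 0.4, -3.5]
gripper_width: 38.9
finger_force: 61.6
```

Call:
arm_command(plan=[[0,0,0,3],[0,0,0,8],[0,0,0,14],[0,0,0,20],[0,0,0,26]])

```text
time_s: 44.7
ee_pos: [428.6, 305.9, 109.4]
eef_rot: [[0.516, 0.857, -0.0], [0.857, -0.516, -0.0], [-0.0, -0.0, -1.0]]
ft_force: [-0.3, 0.0, -2.5]
gripper_width: 38.7
finger_force: 61.7
```

Call:
arm_command(plan=[[0,0,0,6],[0,0,0,12],[0,0,0,18],[0,0,0,24],[0,0,0,30]])

```text
time_s: 45.12
ee_pos: [428.6, 305.9, 109.3]
eef_rot: [[0.875, 0.484, -0.0], [0.484, -0.875, -0.0], [-0.001, -0.0, -1.0]]
ft_force: [-0.8, 0.0, -3.1]
gripper_width: 38.8
finger_force: 61.7
```

Call:
arm_command(plan=[[0,0,0,6],[0,0,0,12],[0,0,0,18],[0,0,0,24],[0,0,0,30]])

```text
time_s: 45.53
ee_pos: [428.6, 305.9, 109.3]
eef_rot: [[1.0, -0.018, -0.0], [-0.018, -1.0, -0.0], [-0.0, 0.0, -1.0]]
ft_force: [-0.6, 0.2, -2.9]
gripper_width: 38.9
finger_force: 61.7
```

```bash
python3 - <<'E'
from h import *
need(fw(-11.6,68,110),-96.8)
E
```

```text
shift mm [101.7 227.2  -0.7] twist 5.8 | tcp [428.6 305.9 109.3] phi -91.0 q7 -2.19 w 38.9 F [-0.6  0.2 -2.9] t 45.5
```

Call:
arm_command(plan=[[0.005,0.012,0,0],[0.015,0.034,0,0],[0.026,0.058,0,0],[0.037,0.082,0,0],[0.048,0.106,0,0]])

```text
time_s: 45.95
ee_pos: [475.9, 197.2, 109.3]
eef_rot: [[1.0, -0.01, -0.0], [-0.01, -1.0, -0.0], [-0.0, 0.0, -1.0]]
ft_force: [-0.1, 0.6, -1.6]
gripper_width: 38.7
finger_force: 61.6
```

Call:
arm_command(plan=[[0.011,0.024,0,1],[0.022,0.048,0,2],[0.033,0.072,0,3.5],[0.044,0.096,0,5],[0.053,0.12,0,5.8]])

```text
time_s: 46.37
ee_pos: [527.4, 76.4, 109.4]
eef_rot: [[0.994, -0.113, 0.0], [-0.113, -0.994, 0.0], [0.0, -0.0, -1.0]]
ft_force: [0.3, -0.3, -2.5]
gripper_width: 38.8
finger_force: 61.6
```

Call:
arm_command(plan=[[0,0,0,0],[0,0,0,0],[0,0,0,0],[0,0,0,0],[0,0,0,0]])

```text
time_s: 46.78
ee_pos: [526.6, 80.1, 108.9]
eef_rot: [[0.994, -0.111, -0.0], [-0.111, -0.994, 0.0], [-0.0, -0.0, -1.0]]
ft_force: [0.2, 0.4, -2.4]
gripper_width: 38.4
finger_force: 61.5
```

```bash
python3 - <<'E'
from h import *
need(fw(-11.6,68,15),-96.8)
E
```

```text
shift mm [-0.1  3.3 93.9] twist 0.4 | tcp [526.6  80.1 108.9] phi -96.4 q7 -1.77 w 38.4 F [ 0.2  0.4 -2.4] t 46.8
```

Call:
arm_command(plan=[[0,0.003,0.01,0.4],[0,0.003,0.03,0.4],[0,0.003,0.055,0.4],[0,0.003,0.075,0.4],[0,0.003,0.09,0.4]])

```text
time_s: 47.2
ee_pos: [525.1, 76.2, 16.4]
eef_rot: [[0.993, -0.119, -0.003], [-0.119, -0.993, -0.001], [-0.003, 0.001, -1.0]]
ft_force: [0.2, -0.9, -2.7]
gripper_width: 38.7
finger_force: 61.6
```

Call:
arm_command(plan=[[0,0,0,0],[0,0,0,0],[0,0,0,0],[0,0,0,0],[0,0,0,0]])

```text
time_s: 47.62
ee_pos: [527.8, 76.4, 20.1]
eef_rot: [[0.993, -0.12, 0.002], [-0.12, -0.993, 0.001], [0.002, -0.001, -1.0]]
ft_force: [0.5, -0.0, -2.3]
gripper_width: 38.8
finger_force: 61.5
```

```bash
python3 - <<'E'
from h import *
need(fw(-11.6,68,1.5),-96.8)
E
```

```text
shift mm [-1.8 -0.3 18.6] twist -0.1 | tcp [527.8  76.4  20.1] phi -96.9 q7 -1.69 w 38.8 F [ 0.5 -0.  -2.3] t 47.6
```

Call:
arm_command(plan=[[-0.001,0,0.004,0],[-0.001,0,0.008,0],[-0.001,0,0.011,0],[-0.001,0,0.013,0],[-0.001,0,0.013,0]])

```text
time_s: 48.03
ee_pos: [525.3, 76.1, 5.3]
eef_rot: [[0.993, -0.121, -0.001], [-0.121, -0.993, -0.0], [-0.001, 0.001, -1.0]]
ft_force: [-0.8, 0.3, -2.2]
gripper_width: 38.7
finger_force: 61.5
```

Call:
arm_command(plan=[[0,0,0.0015,0],[0,0,0.003,0],[0,0,0.0045,0],[0,0,0.0045,0],[0,0,0.0045,0]])

```text
time_s: 48.45
ee_pos: [526.0, 76.2, 2.3]
eef_rot: [[0.993, -0.121, -0.0], [-0.121, -0.993, 0.001], [-0.0, -0.001, -1.0]]
ft_force: [-3.1, -0.3, 4.7]
gripper_width: 38.7
finger_force: 62.5
```

```bash
python3 - <<'E'
from h import *
need(fw(-11.6,68,1.5),-96.8)
E
```

```text
shift mm [ 0.1 -0.7  0.8] twist -0.1 | tcp [526.   76.2   2.3] phi -96.9 q7 -1.67 w 38.7 F [-3.1 -0.3  4.7] t 48.5
```

Call:
arm_command(plan=[[0,0,0.001,0],[0,0,0.001,0],[0,0,0.001,0],[0,0,0.0,0],[0,0,0,0]])

```text
time_s: 48.87
ee_pos: [526.3, 76.3, 2.3]
eef_rot: [[0.993, -0.121, 0.001], [-0.121, -0.993, 0.001], [0.001, -0.001, -1.0]]
ft_force: [-3.7, -0.7, 5.9]
gripper_width: 39.2
finger_force: 62.7
```

Call:
arm_command(plan=[[0,0,0,0],[0,0,0,0],[0,0,0,0],[0,0,0,0],[0,0,0,0]], jaw=0.62)

```text
time_s: 49.28
ee_pos: [525.8, 76.2, 1.3]
eef_rot: [[0.993, -0.121, 0.0], [-0.121, -0.993, -0.0], [0.0, 0.0, -1.0]]
ft_force: [0.4, 0.2, 0.4]
gripper_width: 53.0
finger_force: 0.0
```

Call:
arm_command(plan=[[0,0,-0.008,0],[0,0,-0.03,0],[0,0,-0.06,0],[0,0,-0.09,0],[0,0,-0.12,0]])

```text
time_s: 49.7
ee_pos: [525.6, 75.7, 123.2]
eef_rot: [[0.993, -0.121, 0.0], [-0.121, -0.993, -0.0], [0.0, 0.0, -1.0]]
ft_force: [1.4, 1.2, -0.2]
gripper_width: 52.8
finger_force: 0.0
```

Call:
arm_command(plan=[[0,-0.038,0,0],[0,-0.077,0,0],[0,-0.115,0,0],[0,-0.154,0,0],[0,-0.19,0,0]])

```text
time_s: 50.12
ee_pos: [548.7, 267.4, 122.2]
eef_rot: [[0.993, -0.12, 0.001], [-0.12, -0.993, 0.001], [0.001, -0.001, -1.0]]
ft_force: [0.2, -0.2, 0.3]
gripper_width: 52.8
finger_force: 0.0
```

```bash
python3 - <<'E'
from h import *
im=camera("top")[:,:,::-1]; cv2.imwrite("pics/t10_full.png",im); seated(im)
a=im[190:290,270:380]; s=camera("scene")[:,:,::-1]; cv2.imwrite("pics/s10_full.png",s); b=s[190:290,270:380]
cv2.imwrite("pics/st10.png",cv2.resize(np.hstack([a,b]),None,fx=3.6,fy=3.6,interpolation=2)); need(fw(0,0,100))
E
```

```text
screws [[51.8 67.6 37. ]]
screws [[48.8 -0.6 37. ]]
body [[-14.2  -0.8   0. ]] (35.205604553222656, 92.34971618652344) 81.55514526367188
body [[-10.9  66.8   0. ]] (35.12049102783203, 92.47541809082031) 83.24604034423828
shift mm [ 11.7 266.1  20.5] twist 0 | tcp [547.3 273.7 121.3] phi -96.3 q7 -2.02 w 52.8 F [-0.4  0.2 -0.2] t 50.2
```

View pics/st10.png

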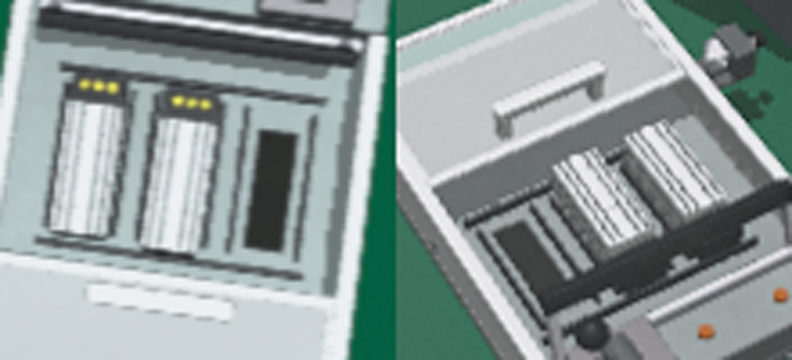

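```bash
python3 - <<'E'
from h import *
need(fw(118,30,100),-96.8)
E
```

```text
shift mm [130.  237.1  20.6] twist 0.5 | tcp [547.3 273.7 121.3] phi -96.3 q7 -2.02 w 52.8 F [-0.4  0.2 -0.2] t 50.2
```

Call:
arm_command(plan=[[0.015,0.027,0,0],[0.033,0.06,0,0],[0.051,0.093,0,0],[0.069,0.126,0,0],[0.087,0.159,0,0.5]], jaw=0)

```text
time_s: 50.63
ee_pos: [616.3, 94.3, 122.2]
eef_rot: [[0.992, -0.129, 0.001], [-0.129, -0.992, 0.0], [0.001, -0.0, -1.0]]
ft_force: [0.6, 0.6, -1.0]
gripper_width: 0.3
finger_force: 0.0
```

Call:
arm_command(plan=[[0.018,0.033,0,0],[0.036,0.066,0,0],[0.043,0.078,0,0],[0.043,0.078,0.0,0],[0.043,0.078,0.0,0]])

```text
time_s: 51.05
ee_pos: [648.4, 12.1, 121.7]
eef_rot: [[0.991, -0.132, -0.0], [-0.132, -0.991, -0.0], [-0.0, 0.0, -1.0]]
ft_force: [0.4, 1.7, -0.1]
gripper_width: 0.1
finger_force: 0.0
```

```bash
python3 - <<'E'
from h import *
need(fw(118,30,56),-96.8)
s=camera("scene")[:,:,::-1]; cv2.imwrite("pics/s11_full.png",s)
b=cv2.resize(s[180:310,260:420],None,fx=4.5,fy=4.5,interpolation=2); cv2.imwrite("pics/s11.png",b)
E
```

```text
shift mm [  0.4 -11.9  65.7] twist -0.8 | tcp [648.4  12.1 121.7] phi -97.6 q7 -1.54 w 0.1 F [ 0.4  1.7 -0.1] t 51.0
```

View pics/s11.png

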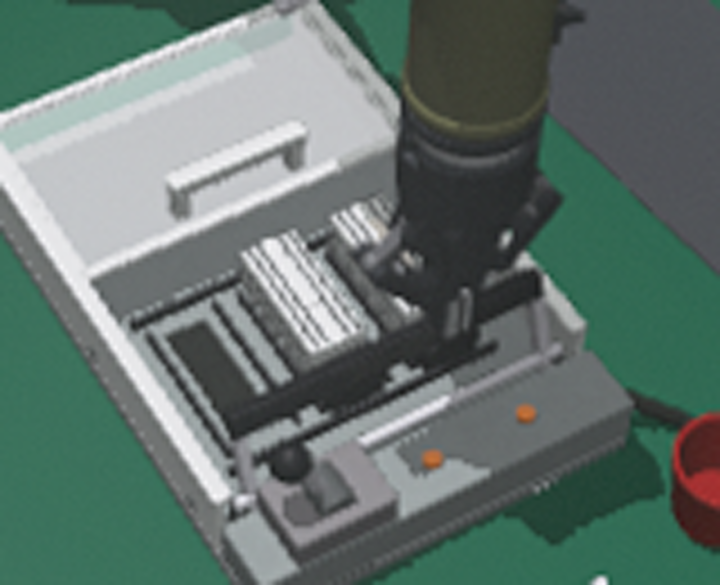

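Call:
arm_command(plan=[[0.003,-0.005,0.015,-0.6],[0.003,-0.01,0.03,-0.6],[0.003,-0.01,0.045,-0.6],[0.003,-0.01,0.06,-0.6],[0.003,-0.01,0.066,-0.6]])

```text
time_s: 51.52
ee_pos: [650.1, 25.9, 51.1]
eef_rot: [[0.993, -0.116, -0.006], [-0.116, -0.993, 0.0], [-0.006, 0.0, -1.0]]
ft_force: [-1.5, 0.2, -0.7]
gripper_width: 0.0
finger_force: 0.0
```

Call:
arm_command(plan=[[-0.004,0,0,0],[-0.008,0,0,0],[-0.012,0,0,0],[-0.016,0,0,0],[-0.02,0,0,0]])

```text
time_s: 51.93
ee_pos: [633.7, 25.5, 56.4]
eef_rot: [[0.993, -0.119, 0.003], [-0.119, -0.993, 0.0], [0.003, -0.001, -1.0]]
ft_force: [3.3, -0.3, -3.0]
gripper_width: -0.2
finger_force: 1.5
```

Call:
arm_command(plan=[[-0.005,0,0,0],[-0.01,0,0,0],[-0.015,0,0,0],[-0.02,0,0,0],[-0.025,0,0,0]])

```text
time_s: 52.35
ee_pos: [607.6, 28.5, 55.7]
eef_rot: [[0.993, -0.119, 0.0], [-0.119, -0.993, 0.0], [0.0, -0.0, -1.0]]
ft_force: [1.0, -0.3, 0.7]
gripper_width: -0.1
finger_force: 0.6
```

```bash
python3 - <<'E'
from h import *
need(fw(60,30,56),-96.8); print(wf(sense()["ee_pos"]))
E
```

```text
shift mm [-15.   -0.4  -0.3] twist -0.0 | tcp [607.6  28.5  55.7] phi -96.8 q7 -1.54 w -0.1 F [ 1.  -0.3  0.7] t 52.4
[[75.  29.6 55.7]]
```

Call:
arm_command(plan=[[-0.005,0,0,0],[-0.01,0,0,0],[-0.015,0,0,0],[-0.015,0,0.005,0],[-0.015,0,0.01,0]])

```text
time_s: 52.77
ee_pos: [592.6, 30.6, 45.2]
eef_rot: [[0.993, -0.119, -0.0], [-0.119, -0.993, 0.001], [-0.0, -0.001, -1.0]]
ft_force: [-0.8, 0.3, 2.3]
gripper_width: -0.1
finger_force: 0.6
```

Call:
arm_command(plan=[[0,0,0.004,0],[0,0,0.008,0],[0,0,0.012,0],[0,0,0.016,0],[0,0,0.018,0]])

```text
time_s: 53.18
ee_pos: [592.7, 30.1, 26.5]
eef_rot: [[0.993, -0.119, -0.001], [-0.119, -0.993, -0.0], [-0.001, 0.001, -1.0]]
ft_force: [-1.3, -0.2, 0.9]
gripper_width: 0.3
finger_force: 0.5
```

Call:
arm_command(plan=[[0,0,0.0015,0],[0,0,0.003,0],[0,0,0.0045,0],[0,0,0.006,0],[0,0,0.006,0]])

```text
time_s: 53.6
ee_pos: [593.2, 30.2, 21.2]
eef_rot: [[0.993, -0.119, 0.0], [-0.119, -0.993, -0.0], [0.0, 0.0, -1.0]]
ft_force: [-0.1, 0.7, 0.6]
gripper_width: -0.3
finger_force: 0.0
```

```bash
python3 - <<'E'
from h import *
need(fw(60,30,20.5),-96.8); print(wf(sense()["ee_pos"]))
E
```

```text
shift mm [-0.5 -0.4  0.7] twist -0.0 | tcp [593.2  30.2  21.2] phi -96.8 q7 -1.53 w -0.3 F [-0.1  0.7  0.6] t 53.6
[[60.5 29.6 21.2]]
```

Call:
arm_command(plan=[[-0.004,0,0,0],[-0.008,0,0,0],[-0.008,0,0.001,0],[-0.008,0,0.002,0],[-0.008,0,0.003,0]])

```text
time_s: 54.02
ee_pos: [584.4, 31.3, 20.4]
eef_rot: [[0.993, -0.119, -0.002], [-0.119, -0.993, 0.002], [-0.002, -0.001, -1.0]]
ft_force: [-10.1, -0.3, 24.1]
gripper_width: -0.1
finger_force: 11.6
```

Call:
arm_command(plan=[[0,0,0.001,0],[0,0,0.002,0],[0,0,0.003,0],[0,0,0.003,0],[0,0,0.003,0]])

```text
time_s: 54.43
ee_pos: [584.5, 31.4, 20.2]
eef_rot: [[0.993, -0.119, -0.003], [-0.119, -0.993, 0.004], [-0.003, -0.003, -1.0]]
ft_force: [-15.5, -0.0, 35.7]
gripper_width: -0.2
finger_force: 17.9
```

Call:
arm_command(plan=[[0,0,-0.01,0],[0,0,-0.035,0],[0,0,-0.07,0],[-0.01,0,-0.1,0],[-0.03,0.01,-0.11,0]])

```text
time_s: 54.85
ee_pos: [558.5, 26.5, 130.0]
eef_rot: [[0.993, -0.117, 0.009], [-0.117, -0.993, 0.001], [0.009, -0.002, -1.0]]
ft_force: [0.1, -0.0, 1.5]
gripper_width: -0.1
finger_force: 0.0
```

Call:
arm_command(plan=[[-0.025,0.005,0,-6],[-0.05,0.01,0,-13],[-0.075,0.015,0,-20],[-0.1,0.02,0,-27],[-0.12,0.02,0,-34]], jaw=0.5)

```text
time_s: 55.27
ee_pos: [430.8, 18.5, 125.1]
eef_rot: [[0.887, 0.461, -0.0], [0.461, -0.887, 0.001], [0.0, -0.001, -1.0]]
ft_force: [0.6, 0.4, 0.4]
gripper_width: 42.7
finger_force: 0.0
```

Call:
arm_command(plan=[[0,0,0,-6],[0,0,0,-13],[0,0,0,-20],[0,0,0,-27],[0,0,0,-34]])

```text
time_s: 55.68
ee_pos: [432.6, 19.3, 125.5]
eef_rot: [[0.477, 0.879, 0.0], [0.879, -0.477, 0.001], [0.001, -0.0, -1.0]]
ft_force: [-0.3, -0.7, -0.1]
gripper_width: 42.6
finger_force: 0.0
```

Call:
arm_command(plan=[[0,0,0,-6],[0,0,0,-13],[0,0,0,-20],[0,0,0,-22],[0,0,0,-22]])

```text
time_s: 56.1
ee_pos: [432.6, 19.3, 125.4]
eef_rot: [[0.118, 0.993, 0.0], [0.993, -0.118, 0.001], [0.001, 0.0, -1.0]]
ft_force: [-0.1, -0.6, -0.3]
gripper_width: 42.5
finger_force: 0.0
```

```bash
python3 - <<'E'
from h import *
need(fw(-99.6,0,46),-6.8); print(wf(sense()["ee_pos"]))
E
```

```text
shift mm [ 0.2 -2.  79.4] twist 0.0 | tcp [432.6  19.3 125.4] phi -6.8 q7 -0.34 w 42.5 F [-0.1 -0.6 -0.3] t 56.1
[[-97.6  -0.3 125.4]]
```

Call:
arm_command(plan=[[0,-0.002,0.012,0],[0,-0.002,0.026,0],[0,-0.002,0.04,0],[0,-0.002,0.045,0],[0,-0.002,0.05,0]])

```text
time_s: 56.52
ee_pos: [430.4, 19.3, 75.0]
eef_rot: [[0.12, 0.993, -0.001], [0.993, -0.12, -0.0], [-0.0, -0.001, -1.0]]
ft_force: [0.5, 0.0, 0.8]
gripper_width: 43.2
finger_force: 0.0
```

Call:
arm_command(plan=[[0,0,0.006,0],[0,0,0.012,0],[0,0,0.018,0],[0,0,0.024,0],[0,0,0.029,0]])

```text
time_s: 56.93
ee_pos: [430.7, 19.4, 45.9]
eef_rot: [[0.119, 0.993, 0.0], [0.993, -0.119, 0.0], [0.0, 0.0, -1.0]]
ft_force: [-0.3, -0.2, 0.3]
gripper_width: 43.0
finger_force: 0.0
```

Call:
arm_command(plan=[[0,0,0,0],[0,0,0,0],[0,0,0,0],[0,0,0,0],[0,0,0,0]], jaw=0, grip_force=40)

```text
time_s: 57.35
ee_pos: [430.6, 19.4, 46.5]
eef_rot: [[0.119, 0.993, -0.0], [0.993, -0.119, 0.0], [0.0, -0.0, -1.0]]
ft_force: [-1.1, -0.8, 0.1]
gripper_width: 13.3
finger_force: 40.1
```

```bash
python3 - <<'E'
from h import *
need(fw(-99.6,0,46),-6.8); print(wf(sense()["ee_pos"]))
E
```

```text
shift mm [0.4 0.  0.5] twist -0.0 | tcp [430.6  19.4  46.5] phi -6.8 q7 -0.24 w 13.3 F [-1.1 -0.8  0.1] t 57.4
[[-99.6  -0.4  46.5]]
```

Call:
arm_command(plan=[[0,0.006,0,0],[0,0.018,0,0],[0,0.03,0,0],[0,0.042,0,0],[0,0.054,0,0]])

```text
time_s: 57.77
ee_pos: [483.4, 13.0, 46.5]
eef_rot: [[0.119, 0.993, -0.003], [0.993, -0.119, 0.001], [0.0, -0.004, -1.0]]
ft_force: [-6.2, -0.8, 7.8]
gripper_width: 13.2
finger_force: 41.2
```

Call:
arm_command(plan=[[0,0.012,0,0],[0,0.024,0,0],[0,0.036,0,0],[0,0.048,0,0],[0,0.06,0,0]])

```text
time_s: 58.18
ee_pos: [543.2, 5.8, 46.5]
eef_rot: [[0.119, 0.993, -0.003], [0.993, -0.119, 0.0], [-0.0, -0.003, -1.0]]
ft_force: [-6.6, -0.4, 6.8]
gripper_width: 13.0
finger_force: 41.1
```

Call:
arm_command(plan=[[0,0.005,0,0],[0,0.01,0,0],[0,0.015,0,0],[0,0.02,0,0],[0,0.025,0,0]])

```text
time_s: 58.6
ee_pos: [567.8, 2.8, 46.5]
eef_rot: [[0.119, 0.993, -0.003], [0.993, -0.119, 0.0], [0.0, -0.003, -1.0]]
ft_force: [-5.3, -0.5, 5.7]
gripper_width: 13.2
finger_force: 41.1
```

```bash
python3 - <<'E'
from h import *
need(fw(65.4,0,46),-6.8); print(wf(sense()["ee_pos"]),sense()["finger_force"])
E
```

```text
shift mm [ 0.7 26.9  0.4] twist -0.0 | tcp [567.8   2.8  46.5] phi -6.8 q7 0.09 w 13.2 F [-5.3 -0.5  5.7] t 58.6
[[38.5 -0.7 46.5]] 41.07155799865723
```

Passing over smoothly; now the last 27 mm over the catch.

Call:
arm_command(plan=[[0,0.003,0,0],[0,0.006,0,0],[0,0.009,0,0],[0,0.012,0,0],[0,0.015,0,0]])

```text
time_s: 59.02
ee_pos: [579.8, 1.4, 46.5]
eef_rot: [[0.119, 0.993, -0.008], [0.993, -0.119, 0.002], [0.001, -0.009, -1.0]]
ft_force: [-14.7, 0.7, 13.4]
gripper_width: 13.2
finger_force: 42.2
```

Call:
arm_command(plan=[[0,0.002,0,0],[0,0.004,0,0],[0,0.006,0,0],[0,0.008,0,0],[0,0.01,0,0]])

```text
time_s: 59.43
ee_pos: [592.5, -0.2, 46.5]
eef_rot: [[0.119, 0.993, -0.002], [0.993, -0.119, 0.0], [0.0, -0.002, -1.0]]
ft_force: [-4.9, -0.1, 5.2]
gripper_width: 12.9
finger_force: 41.0
```

Call:
arm_command(plan=[[0,0.001,0,0],[0,0.002,0,0],[0,0.003,0,0],[0,0.004,0,0],[0,0.005,0,0]])

```text
time_s: 59.85
ee_pos: [594.0, -0.3, 46.4]
eef_rot: [[0.119, 0.993, -0.01], [0.993, -0.119, 0.002], [0.001, -0.01, -1.0]]
ft_force: [-17.9, 0.4, 16.9]
gripper_width: 13.0
finger_force: 42.5
```

```bash
python3 - <<'E'
from h import *
need(fw(65.4,0,46),-6.8); print(wf(sense()["ee_pos"]),sense()["finger_force"])
E
```

```text
shift mm [0.6 0.5 0.4] twist -0.0 | tcp [594.   -0.3  46.4] phi -6.8 q7 0.12 w 13.0 F [-17.9   0.4  16.9] t 59.9
[[64.9 -0.6 46.4]] 42.548319697380066
```

Call:
arm_command(plan=[[0,-0.0015,0,0],[0,-0.003,0,0],[0,-0.0045,0,0],[0,-0.006,0,0],[0,-0.0075,0,0]])

```text
time_s: 60.27
ee_pos: [593.2, -0.3, 46.6]
eef_rot: [[0.119, 0.993, 0.005], [0.993, -0.119, -0.001], [-0.001, 0.005, -1.0]]
ft_force: [4.9, -2.0, -3.7]
gripper_width: 13.1
finger_force: 39.9
```

```bash
python3 - <<'E'
from h import *
need(fw(65.4,0,46),-6.8); print(wf(sense()["ee_pos"]),sense()["finger_force"])
s=camera("scene")[:,:,::-1]; cv2.imwrite("pics/s12_full.png",s)
a=cv2.resize(s[180:250,330:400],None,fx=5.5,fy=5.5,interpolation=2)
t=camera("top")[:,:,::-1]; cv2.imwrite("pics/t12_full.png",t)
E
```

```text
shift mm [0.7 1.3 0.6] twist -0.0 | tcp [593.2  -0.3  46.6] phi -6.8 q7 0.11 w 13.1 F [ 4.9 -2.  -3.7] t 60.3
[[64.1 -0.7 46.6]] 39.90582525730133
```

Call:
arm_command(plan=[[0,-0.0015,0,0],[0,-0.003,0,0],[0,-0.004,0,0],[0,-0.004,0,0],[0,-0.004,0,0]])

```text
time_s: 60.78
ee_pos: [592.7, -0.2, 46.7]
eef_rot: [[0.119, 0.993, 0.012], [0.993, -0.119, -0.003], [-0.002, 0.012, -1.0]]
ft_force: [16.6, -3.7, -13.1]
gripper_width: 13.2
finger_force: 39.3
```

```bash
python3 - <<'E'
from h import *
need(fw(65.4,0,46),-6.8); print(wf(sense()["ee_pos"]),sense()["finger_force"])
E
```

```text
shift mm [0.7 1.8 0.7] twist -0.0 | tcp [592.7  -0.2  46.7] phi -6.8 q7 0.11 w 13.2 F [ 16.6  -3.7 -13.1] t 60.8
[[63.6 -0.7 46.7]] 39.33550536632538
```

Call:
arm_command(plan=[[0,0.003,0,0],[0,0.006,0,0],[0,0.009,0,0],[0,0.01,0,0],[0,0.01,0,0]])

```text
time_s: 61.2
ee_pos: [594.0, -0.3, 46.5]
eef_rot: [[0.119, 0.993, -0.007], [0.993, -0.119, 0.001], [0.001, -0.007, -1.0]]
ft_force: [-9.8, 0.7, 9.5]
gripper_width: 13.0
finger_force: 42.8
```

Call:
arm_command(plan=[[0,-0.001,0,0],[0,-0.001,0,0],[0,-0.001,0,0],[0,-0.001,0,0],[0,-0.001,0,0]], jaw=0.4)

```text
time_s: 61.62
ee_pos: [596.3, -0.1, 46.4]
eef_rot: [[0.119, 0.993, 0.0], [0.993, -0.119, 0.0], [0.0, 0.0, -1.0]]
ft_force: [-0.0, -1.0, 0.5]
gripper_width: 34.2
finger_force: 0.0
```

Call:
arm_command(plan=[[0,0,-0.01,0],[0,0,-0.03,0],[0,0,-0.06,0],[0,0,-0.09,0],[0,0,-0.11,0]])

```text
time_s: 62.03
ee_pos: [597.2, -0.8, 160.0]
eef_rot: [[0.12, 0.993, 0.003], [0.993, -0.12, 0.0], [0.001, 0.003, -1.0]]
ft_force: [0.9, -0.5, -0.0]
gripper_width: 34.1
finger_force: 0.0
```

```bash
python3 - <<'E'
from h import *
need(fw(140,-130,140),-6.8)
s=camera("scene")[:,:,::-1]; t=camera("top")[:,:,::-1]
hsv=cv2.cvtColor(s,cv2.COLOR_BGR2HSV)
# ball: dark blob near predicted place, both views
p=fw(140,-103.8,124.7); print(proj("scene",p),proj("top",p))
for n,im in(("scene",s),("top",t)):
    u,v=proj(n,p)[0].round().astype(int); r=im[v-14:v+15,u-16:u+17].max(2)
    m=(r<48).astype(np.uint8); k,_,st,ce=cv2.connectedComponentsWithStats(m)
    for i in range(1,k):
        if st[i,4]>20: print(n,st[i],ce[i]+[u-16,v-14])
E
```

```text
shift mm [-129.2   71.9   20.2] twist -0.1 | tcp [597.2  -0.8 160. ] phi -6.9 q7 0.04 w 34.1 F [ 0.9 -0.5 -0. ] t 62.0
[[323.  282.2]] [[369.2 181.4]]
top [11  9 10 10 58] [368.1 180.8]
```

Call:
arm_command(plan=[[-0.03,0.014,0,0],[-0.06,0.029,0,0],[-0.09,0.044,0,0],[-0.12,0.058,0,0],[-0.149,0.072,0,0]], jaw=0)

```text
time_s: 62.55
ee_pos: [649.8, -158.2, 155.9]
eef_rot: [[0.119, 0.993, -0.001], [0.993, -0.119, 0.0], [0.0, -0.001, -1.0]]
ft_force: [0.2, -0.1, -0.5]
gripper_width: 0.3
finger_force: 0.0
```

Call:
arm_command(plan=[[0,0,0,0],[0,0,0,0],[0,0,0,0],[0,0,0,0],[0,0,0,0]])

```text
time_s: 62.97
ee_pos: [650.0, -154.6, 156.2]
eef_rot: [[0.116, 0.993, -0.0], [0.993, -0.116, 0.001], [0.001, -0.0, -1.0]]
ft_force: [-0.3, 0.3, 0.7]
gripper_width: -0.1
finger_force: 0.0
```

```bash
python3 - <<'E'
from h import *
need(fw(140,-150,82),-6.8)
s=camera("scene")[:,:,::-1]; t=camera("top")[:,:,::-1]; cv2.imwrite("pics/t13_full.png",t)
a=cv2.resize(s[175:315,255:385],None,fx=3.05,fy=4.2*3.05/4.2,interpolation=2); b=cv2.resize(cv2.imread("pics/t12_full.png")[160:300,230:390],(0,0),fx=2.4,fy=2.4)
h=max(a.shape[0],b.shape[0]); c=np.zeros((h,a.shape[1]+b.shape[1],3),np.uint8); c[:a.shape[0],:a.shape[1]]=a; c[:b.shape[0],a.shape[1]:]=b
print(c.shape); cv2.imwrite("pics/st13.png",c)
E
```

```text
shift mm [-2.9  1.3 74.2] twist 0.1 | tcp [ 650.  -154.6  156.2] phi -6.7 q7 0.35 w -0.1 F [-0.3  0.3  0.7] t 63.0
(427, 780, 3)
```

View pics/st13.png

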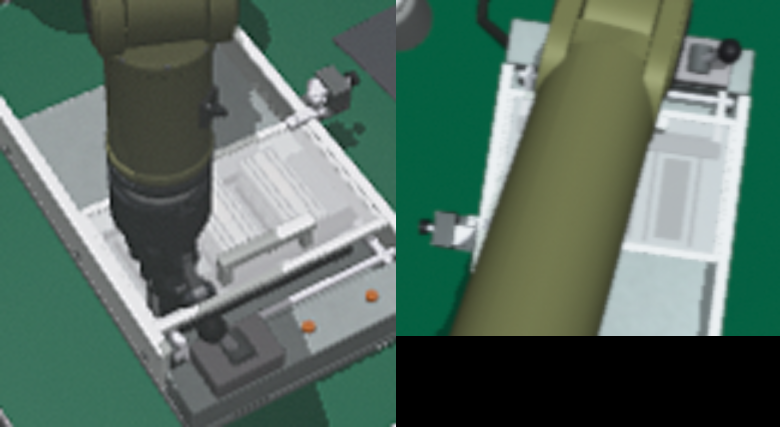

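Call:
arm_command(plan=[[-0.003,0.001,0.015,0],[-0.003,0.001,0.035,0],[-0.003,0.001,0.055,0],[-0.003,0.001,0.068,0],[-0.003,0.001,0.074,0]])

```text
time_s: 63.48
ee_pos: [648.8, -159.1, 79.3]
eef_rot: [[0.119, 0.993, -0.004], [0.993, -0.119, 0.001], [0.0, -0.004, -1.0]]
ft_force: [-0.5, -0.1, 0.2]
gripper_width: -0.2
finger_force: 0.0
```

Call:
arm_command(plan=[[0.004,0,0,0],[0.01,0,0,0],[0.016,0,0,0],[0.022,0,0,0],[0.028,0,0,0]])

```text
time_s: 63.9
ee_pos: [654.7, -131.5, 83.6]
eef_rot: [[0.118, 0.993, 0.002], [0.993, -0.118, -0.0], [-0.0, 0.002, -1.0]]
ft_force: [-0.5, -2.3, 2.6]
gripper_width: 0.2
finger_force: 1.6
```

Call:
arm_command(plan=[[0.006,0,0,0],[0.012,0,0,0],[0.018,0,0,0],[0.024,0,0,0],[0.03,0,0,0]])

```text
time_s: 64.32
ee_pos: [657.4, -101.5, 82.4]
eef_rot: [[0.119, 0.993, 0.0], [0.993, -0.119, 0.0], [0.0, 0.0, -1.0]]
ft_force: [0.1, -2.3, 1.2]
gripper_width: 0.4
finger_force: 0.7
```

Call:
arm_command(plan=[[0.004,0,0,0],[0.008,0,0,0],[0.012,0,0,0],[0.016,0,0,0],[0.018,0,0,0]])

```text
time_s: 64.73
ee_pos: [659.3, -83.6, 82.0]
eef_rot: [[0.118, 0.993, -0.001], [0.993, -0.118, 0.0], [0.0, -0.001, -1.0]]
ft_force: [0.0, -1.6, -1.1]
gripper_width: 0.2
finger_force: 0.6
```

```bash
python3 - <<'E'
from h import *
need(fw(140,-70,82),-6.8); print(wf(sense()["ee_pos"]))
E
```

```text
shift mm [ 5.6  0.4 -0. ] twist 0.0 | tcp [659.3 -83.6  82. ] phi -6.8 q7 0.27 w 0.2 F [ 0.  -1.6 -1.1] t 64.7
[[139.6 -75.6  82. ]]
```

Contact held; push on until the lever's stop.

Call:
arm_command(plan=[[0.0015,0,0,0],[0.003,0,0,0],[0.0045,0,0,0],[0.006,0,0,0],[0.006,0,0,0]])

```text
time_s: 65.15
ee_pos: [660.1, -78.2, 82.3]
eef_rot: [[0.119, 0.993, -0.0], [0.993, -0.119, 0.0], [0.0, -0.0, -1.0]]
ft_force: [-0.0, -1.3, 0.1]
gripper_width: -0.0
finger_force: 0.5
```

Call:
arm_command(plan=[[0.001,0,0,0],[0.002,0,0,0],[0.003,0,0,0],[0.004,0,0,0],[0.004,0,0,0]])

```text
time_s: 65.57
ee_pos: [660.2, -77.9, 82.5]
eef_rot: [[0.121, 0.993, -0.0], [0.993, -0.121, -0.004], [-0.004, 0.0, -1.0]]
ft_force: [-0.2, -7.8, -1.6]
gripper_width: 0.1
finger_force: 3.3
```

Call:
arm_command(plan=[[-0.008,0,0,0],[-0.02,0,0,0],[-0.03,0,-0.02,0],[-0.035,0,-0.06,0],[-0.035,0,-0.1,0]])

```text
time_s: 65.98
ee_pos: [654.9, -111.2, 182.6]
eef_rot: [[0.122, 0.993, -0.003], [0.993, -0.122, 0.0], [-0.0, -0.003, -1.0]]
ft_force: [1.1, -0.7, 0.1]
gripper_width: 0.2
finger_force: 0.0
```

Call:
arm_command(plan=[[-0.038,0,-0.01,0],[-0.077,0,-0.02,0],[-0.115,0,-0.03,0],[-0.15,0,-0.03,0],[-0.165,0,-0.03,0]])

```text
time_s: 66.4
ee_pos: [634.6, -280.5, 214.2]
eef_rot: [[0.126, 0.992, 0.002], [0.992, -0.126, -0.003], [-0.003, 0.002, -1.0]]
ft_force: [-1.9, -1.1, -0.5]
gripper_width: -0.2
finger_force: 0.0
```

Call:
arm_command(plan=[[-0.02,0,0,0],[-0.04,0,0,0],[-0.05,0,0,0],[-0.05,0,0,0],[-0.05,0,0,0]])

```text
time_s: 66.82
ee_pos: [630.9, -322.8, 212.5]
eef_rot: [[0.12, 0.993, 0.001], [0.993, -0.12, 0.001], [0.001, 0.0, -1.0]]
ft_force: [-0.1, 0.8, -0.3]
gripper_width: -0.1
finger_force: 0.0
```

```bash
python3 - <<'E'
from h import *
need(fw(0,0,100))
s=camera("scene")[:,:,::-1]; t=camera("top")[:,:,::-1]; cv2.imwrite("pics/t14_full.png",t); cv2.imwrite("pics/s14_full.png",s)
p=fw(140,-46.2,124.7); UV={}
for n,im in(("scene",s),("top",t)):
    u,v=proj(n,p)[0].round().astype(int); r=im[v-14:v+15,u-16:u+17].max(2)
    k,_,st,ce=cv2.connectedComponentsWithStats((r<48).astype(np.uint8)); print(n,u,v)
    for i in range(1,k):
        if st[i,4]>20: print(n,st[i],ce[i]+[u-16,v-14])
# grip bar & sheet via bright row profile along fixture x at z=98 / 62
g=cv2.cvtColor(t,cv2.COLOR_BGR2GRAY).astype(np.float32)
for z,y,xs in((98,0,np.arange(45,86,2.)),(86,166,np.arange(-110,-44,3.)),(62,100,np.arange(-90,100,4.))):
    a=cv2.remap(g,*[q.astype(np.float32)[None] for q in proj("top",[fw(x,y,z) for x in xs]).T],cv2.INTER_LINEAR)[0]
    print(z,' '.join(f"{int(x)}:{int(b)}" for x,b in zip(xs,a)))
E
```

```text
shift mm [ 316.2 -140.3  112.8] twist 0 | tcp [ 630.9 -322.8  212.5] phi -6.9 q7 0.59 w -0.1 F [-0.1  0.8 -0.3] t 66.8
scene 342 273
top 346 178
top [12 10  9  9 53] [345.7 178.2]
98 45:182 47:182 49:184 51:184 53:184 55:176 57:168 59:203 61:229 63:238 65:239 67:238 69:237 71:222 73:222 75:236 77:236 79:211 81:191 83:180 85:171
86 -110:64 -107:64 -104:65 -101:64 -98:64 -95:71 -92:109 -89:121 -86:119 -83:119 -80:118 -77:118 -74:117 -71:117 -68:116 -65:116 -62:114 -59:76 -56:64 -53:65 -50:65 -47:65
62 -90:192 -86:194 -82:194 -78:194 -74:191 -70:193 -66:237 -62:231 -58:212 -54:212 -50:212 -46:212 -42:212 -38:212 -34:211 -30:212 -26:212 -22:211 -18:212 -14:212 -10:212 -6:212 -2:211 2:210 6:211 10:211 14:211 18:211 22:211 26:210 30:210 34:209 38:194 42:185 46:185 50:185 54:185 58:201 62:211 66:213 70:212 74:212 78:221 82:237 86:212 90:189 94:178 98:177
```

```bash
python3 -c "
from bench import *
print(job_done())"
```

```text
the job is handed in; nothing more can be done
None
```

The job is handed in at about 67 s of the 210 s: all three tested drivers are in the tray, both new drivers are in bays 0 and +68, the bar is down, the gate is shut and caught (it held against a 16 N pull), and the isolator was thrown last, to on.

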